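Lay up strips tight in a gluing jig

ROBOT

A 6-joint arm with a two-finger parallel gripper is mounted at the origin on a cart in front of the work surface, level with it; the furniture and walls round the work are solid. World frame = base frame: x ahead of the robot, y to its left, z up, the work surface at z = 0. Lengths are in m, angles in rad, forces in N, time in s.
With the tool pointing down it reaches from about 0.35 to 0.775 m from the base axis. Payload 7.3 kg.
Tool frame: the origin (TCP) lies at the very end of the fingers, on their centre line; the grasp point (between the pads) lies 19 mm behind it (robot.tcp_to_grasp is the z of the grasp point in the tool frame, in m); z points along the fingers, y is the line along which they close (so a half turn about z gives the same grasp; the last joint's range is limited). The gripper opens to 92 mm and grips with 3 to 60 N. Pads are 19 mm wide; open, the fingers measure 130 mm over their backs; the gripper's body (75 mm by 190 mm) begins 47 mm behind the grasp point.
Start: joints at [-1.378, 0.342, 1.524, -0, 1.275, -0.146], TCP at [0.175, -0.495, 0.227] pointing down, gripper open.
Joint ranges: [-2.53, 2.53], [-0.77, 2.02], [0.04, 2.7], [-1, 4.14], [0.28, 2.66], [-3.11, 3.11]. Speed limits (rad/s): [2.57, 2.57, 3.14, 3.14, 3.14, 3.14].

INTERFACE

Orientations are given as [roll, pitch, yaw] about the fixed x, y, z axes, in that order (R = Rz(yaw) Ry(pitch) Rx(roll)).
In Python, from cell import monitor, read_camera, get_calibration, job, robot gives the robot as it stands. The module is installed in compiled form; this text tells all that it offers.
- The arm moves only by the tool send_rows, never from a script. Its argument "targets" is a list of rows, each an object with "translation": the shift along the tool's x, y, z in cm, a list of three; "spin": the turn about the tool's z in degrees; "jaw": the opening, from 0 (shut) to 1 (fully open). A call has exactly 5 rows; each row is the pose to reach, as a shift and turn from the pose commanded when the call began, along the tool's axes at that moment; what a row does not reach only later rows make up. A row lasts 1/10 s, in which the tool goes at most 50 mm and 8.59 degrees, less where a joint would pass 70% of its speed; a pose out of reach is approached as far as the arm can. A call with a gripper value outside its range is refused whole. The fingers move at their own pace and stop on an object; "force" is the grip in N (left out, the last holds). Time passes only in rows, so rows that repeat a pose let the fingers close, or fill a call up. It gives the time, the measured TCP pose, the force, the opening and the grip force at its end, in the units of the state.
- monitor.observe(): the state, without advancing time (a new reading comes with each control period).
- read_camera(name): name is "scene" or "top" or "wrist"; returns (picture, depth): 420x560x3 uint8, red, green, blue; 420x560 float32, m along the optical axis (not along the pixel's ray), 0 where there is no reading.
- get_calibration(name): a dict with "intrinsics" (3x3 intrinsics, pixels), "D" ([k1, k2, p1, p2, k3] as OpenCV has them; the pictures are not rectified), "origin" and "orientation" of the camera in the world; the wrist camera has in their place "hand_eye" (4x4, takes a point from camera to tool coordinates, whose origin is the TCP and whose axes are the flange's). Camera axes: x right, y up, looking along -z (the intrinsics and any distortion apply to the point x, -y, -z); pixel columns grow to the right and rows downward; lengths in m; the calibration is good to about 2 mm. A picture is of the moment at which its call begins: read the wrist's pose just before it. get_calibration takes no time and is no camera call.
- job.hand_in(): hands the job in; it is judged then, once.
The state is a dict: "time": time; "qpos": joint angles; "qvel": joint speeds; "joint_efforts": joint torques, N m; "tool_pos": TCP position; "tool_rot": TCP orientation; "contact_force": force on the tool from outside, world axes, zero at the start; "torque": the same for the moment, N m; "opening": finger opening in m; "grip_force": force on a finger pad.
Only numpy, scipy, OpenCV 4.12 (cv2) and the standard library are available. Lean on these libraries where they do the work, as an engineer would, in place of code of your own. Each camera call takes 0.05 s, during which the arm holds its last target. There are 200 camera calls.

TASK

Make a tight dry lay-up in the gluing jig: lay every one of the slim square strips, those on the bench and any already lying loose in the jig, side by side in it, each flush against its neighbour with the first against the fixed side stop and all their ends home against the back fence. The sliding jaw closes only so far: if the strips alone make too narrow a row for it to reach, add the one wider block to the row, otherwise leave that block out. Finish with the jaw slid up snug against the row, so that no gap is left anywhere, and leave the round wax tin where it stands.

Things in the scene. Friction and masses are not known exactly. Their poses are not given: they have to be found in the camera images.
- strip_a: square planed wooden strip 18 x 120 x 18 mm (x, y, z), 0.04 kg; origin at the centre of its underside, y along its length, z up. May be absent. Starts on the mat (z = 0), on the bare bench beside it (z = -4 mm) or loose and askew in the jig
- strip_b: square planed wooden strip 18 x 120 x 18 mm (x, y, z), 0.04 kg; origin at the centre of its underside, y along its length, z up. May be absent. Starts on the mat (z = 0), on the bare bench beside it (z = -4 mm) or loose and askew in the jig
- strip_c: square planed wooden strip 18 x 120 x 18 mm (x, y, z), 0.04 kg; origin at the centre of its underside, y along its length, z up. May be absent. Starts on the mat (z = 0), on the bare bench beside it (z = -4 mm) or loose and askew in the jig
- strip_d: square planed wooden strip 18 x 120 x 18 mm (x, y, z), 0.04 kg; origin at the centre of its underside, y along its length, z up. May be absent. Starts on the mat (z = 0), on the bare bench beside it (z = -4 mm) or loose and askew in the jig
- strip_e: square planed wooden strip 18 x 120 x 18 mm (x, y, z), 0.04 kg; origin at the centre of its underside, y along its length, z up. May be absent. Starts on the mat (z = 0), on the bare bench beside it (z = -4 mm) or loose and askew in the jig
- packer: the wider wooden block, 36 x 135 x 26 mm (x, y, z), 0.08 kg; origin at the centre of its underside, y along its length, z up. Always present; needed in the row only if the row of strips is narrower than the jaw's least opening of 82 mm (so with 3 or 4 strips, not with 5; the starts have 3 to 5). Any place in the row will do
- jig_corner (a point): inner corner of the jig, on its floor: where the inner faces of back fence and side stop meet. x points square into the fence, y square into the side stop (the bay lies at negative x and negative y), z up. A strip lying home has its length along x and its centre 60 mm from the fence (67.5 mm for the wide block)
- jig: the fixed wooden jig, axes as jig_corner, which lies at (68, 100, 8) mm from its origin on the bench top. Plywood floor 8 mm thick, x -72 to 93, y -120 to 120 mm. Fence (far side, 22 mm thick, full width) and stop (left side, 18 mm thick, 130 mm long) stand 22 mm above the floor; the side towards the robot is open
- jaw (a joint): sliding jaw of the jig, in m: 0 = closed as far as it goes, its face then 82 mm from the side stop; 0.098 = fully open, 180 mm from the stop. Grows as it opens, moving to -y of jig_corner. It slides stiffly (about 2.5 N), has no lock, stays where it is left, and may start anywhere
- jaw_knob (a point): middle of the round wooden knob on top of the jaw, at the height to pinch it: 20 to 22 mm thick, upright, its top 14 mm above this point. Moves with the jaw; axes as jig_corner. The dark jaw block is 120 mm long (x), 26 mm thick (y), its top 24 mm below this point
- jaw_face (a point): middle of the jaw's pressing face, which looks to +y of jig_corner, towards the side stop; moves with the jaw; axes as jig_corner
- wax_tin: round flat tin, 86 mm across and 38 mm high, a bystander; origin at the centre of its underside

How it is judged:
At the end, for the whole second after the job is handed in: Every strip present lies flat in one row from the side stop, along the jig's x within 0.05 rad, end within 4 mm of the fence, within 3.5 mm of its place in a gapless row; wide block in the row with 3 or 4 strips, out with 5; jaw within 4 mm of the row; all at rest (x of strip_a in the frame of jig_corner between -0.0645 and -0.0575 m and y of strip_a in the frame of jig_corner between -0.108 and 0 m and z of strip_a in the frame of jig_corner between -0.003 and 0.004 m and angle between the y axis of each of strip_a, strip_b, strip_c, strip_d, strip_e and the x axis of jig_corner, either way round below 0.05 rad and linear speed of each of strip_a, strip_b, strip_c, strip_d, strip_e below 0.02 m/s and x of strip_b in the frame of jig_corner between -0.0645 and -0.0575 m and y of strip_b in the frame of jig_corner between -0.108 and 0 m and z of strip_b in the frame of jig_corner between -0.003 and 0.004 m and x of strip_c in the frame of jig_corner between -0.0645 and -0.0575 m and y of strip_c in the frame of jig_corner between -0.108 and 0 m and z of strip_c in the frame of jig_corner between -0.003 and 0.004 m and x of strip_d in the frame of jig_corner between -0.0645 and -0.0575 m and y of strip_d in the frame of jig_corner between -0.108 and 0 m and z of strip_d in the frame of jig_corner between -0.003 and 0.004 m and x of strip_e in the frame of jig_corner between -0.0645 and -0.0575 m and y of strip_e in the frame of jig_corner between -0.108 and 0 m and z of strip_e in the frame of jig_corner between -0.003 and 0.004 m and ((z of packer in the frame of jig_corner below -0.005 m and value of joint jaw between 0.004 and 0.012 m and (y of strip_a in the frame of jig_corner between -0.0125 and -0.0055 m or y of strip_b in the frame of jig_corner between -0.0125 and -0.0055 m or y of strip_c in the frame of jig_corner between -0.0125 and -0.0055 m or y of strip_d in the frame of jig_corner between -0.0125 and -0.0055 m or y of strip_e in the frame of jig_corner between -0.0125 and -0.0055 m) and (y of strip_a in the frame of jig_corner between -0.0305 and -0.0235 m or y of strip_b in the frame of jig_corner between -0.0305 and -0.0235 m or y of strip_c in the frame of jig_corner between -0.0305 and -0.0235 m or y of strip_d in the frame of jig_corner between -0.0305 and -0.0235 m or y of strip_e in the frame of jig_corner between -0.0305 and -0.0235 m) and (y of strip_a in the frame of jig_corner between -0.0485 and -0.0415 m or y of strip_b in the frame of jig_corner between -0.0485 and -0.0415 m or y of strip_c in the frame of jig_corner between -0.0485 and -0.0415 m or y of strip_d in the frame of jig_corner between -0.0485 and -0.0415 m or y of strip_e in the frame of jig_corner between -0.0485 and -0.0415 m) and (y of strip_a in the frame of jig_corner between -0.0665 and -0.0595 m or y of strip_b in the frame of jig_corner between -0.0665 and -0.0595 m or y of strip_c in the frame of jig_corner between -0.0665 and -0.0595 m or y of strip_d in the frame of jig_corner between -0.0665 and -0.0595 m or y of strip_e in the frame of jig_corner between -0.0665 and -0.0595 m) and (y of strip_a in the frame of jig_corner between -0.0845 and -0.0775 m or y of strip_b in the frame of jig_corner between -0.0845 and -0.0775 m or y of strip_c in the frame of jig_corner between -0.0845 and -0.0775 m or y of strip_d in the frame of jig_corner between -0.0845 and -0.0775 m or y of strip_e in the frame of jig_corner between -0.0845 and -0.0775 m)) or (x of packer in the frame of jig_corner between -0.072 and -0.065 m and z of packer in the frame of jig_corner between -0.003 and 0.004 m and angle between the y axis of packer and the x axis of jig_corner, either way round below 0.05 rad and linear speed of packer below 0.02 m/s and value of joint jaw between 0.004 and 0.012 m and (y of strip_a in the frame of jig_corner between -0.0125 and -0.0055 m or y of strip_b in the frame of jig_corner between -0.0125 and -0.0055 m or y of strip_c in the frame of jig_corner between -0.0125 and -0.0055 m or y of strip_d in the frame of jig_corner between -0.0125 and -0.0055 m or y of strip_e in the frame of jig_corner between -0.0125 and -0.0055 m or y of packer in the frame of jig_corner between -0.0035 and 0.0035 m or y of packer in the frame of jig_corner between -0.0215 and -0.0145 m) and (y of strip_a in the frame of jig_corner between -0.0305 and -0.0235 m or y of strip_b in the frame of jig_corner between -0.0305 and -0.0235 m or y of strip_c in the frame of jig_corner between -0.0305 and -0.0235 m or y of strip_d in the frame of jig_corner between -0.0305 and -0.0235 m or y of strip_e in the frame of jig_corner between -0.0305 and -0.0235 m or y of packer in the frame of jig_corner between -0.0215 and -0.0145 m or y of packer in the frame of jig_corner between -0.0395 and -0.0325 m) and (y of strip_a in the frame of jig_corner between -0.0485 and -0.0415 m or y of strip_b in the frame of jig_corner between -0.0485 and -0.0415 m or y of strip_c in the frame of jig_corner between -0.0485 and -0.0415 m or y of strip_d in the frame of jig_corner between -0.0485 and -0.0415 m or y of strip_e in the frame of jig_corner between -0.0485 and -0.0415 m or y of packer in the frame of jig_corner between -0.0395 and -0.0325 m or y of packer in the frame of jig_corner between -0.0575 and -0.0505 m) and (y of strip_a in the frame of jig_corner between -0.0665 and -0.0595 m or y of strip_b in the frame of jig_corner between -0.0665 and -0.0595 m or y of strip_c in the frame of jig_corner between -0.0665 and -0.0595 m or y of strip_d in the frame of jig_corner between -0.0665 and -0.0595 m or y of strip_e in the frame of jig_corner between -0.0665 and -0.0595 m or y of packer in the frame of jig_corner between -0.0575 and -0.0505 m or y of packer in the frame of jig_corner between -0.0755 and -0.0685 m) and (y of strip_a in the frame of jig_corner between -0.0845 and -0.0775 m or y of strip_b in the frame of jig_corner between -0.0845 and -0.0775 m or y of strip_c in the frame of jig_corner between -0.0845 and -0.0775 m or y of strip_d in the frame of jig_corner between -0.0845 and -0.0775 m or y of strip_e in the frame of jig_corner between -0.0845 and -0.0775 m or y of packer in the frame of jig_corner between -0.0755 and -0.0685 m or y of packer in the frame of jig_corner between -0.0935 and -0.0865 m)) or (x of packer in the frame of jig_corner between -0.072 and -0.065 m and z of packer in the frame of jig_corner between -0.003 and 0.004 m and angle between the y axis of packer and the x axis of jig_corner, either way round below 0.05 rad and linear speed of packer below 0.02 m/s and value of joint jaw between 0.022 and 0.03 m and (y of strip_a in the frame of jig_corner between -0.0125 and -0.0055 m or y of strip_b in the frame of jig_corner between -0.0125 and -0.0055 m or y of strip_c in the frame of jig_corner between -0.0125 and -0.0055 m or y of strip_d in the frame of jig_corner between -0.0125 and -0.0055 m or y of strip_e in the frame of jig_corner between -0.0125 and -0.0055 m or y of packer in the frame of jig_corner between -0.0035 and 0.0035 m or y of packer in the frame of jig_corner between -0.0215 and -0.0145 m) and (y of strip_a in the frame of jig_corner between -0.0305 and -0.0235 m or y of strip_b in the frame of jig_corner between -0.0305 and -0.0235 m or y of strip_c in the frame of jig_corner between -0.0305 and -0.0235 m or y of strip_d in the frame of jig_corner between -0.0305 and -0.0235 m or y of strip_e in the frame of jig_corner between -0.0305 and -0.0235 m or y of packer in the frame of jig_corner between -0.0215 and -0.0145 m or y of packer in the frame of jig_corner between -0.0395 and -0.0325 m) and (y of strip_a in the frame of jig_corner between -0.0485 and -0.0415 m or y of strip_b in the frame of jig_corner between -0.0485 and -0.0415 m or y of strip_c in the frame of jig_corner between -0.0485 and -0.0415 m or y of strip_d in the frame of jig_corner between -0.0485 and -0.0415 m or y of strip_e in the frame of jig_corner between -0.0485 and -0.0415 m or y of packer in the frame of jig_corner between -0.0395 and -0.0325 m or y of packer in the frame of jig_corner between -0.0575 and -0.0505 m) and (y of strip_a in the frame of jig_corner between -0.0665 and -0.0595 m or y of strip_b in the frame of jig_corner between -0.0665 and -0.0595 m or y of strip_c in the frame of jig_corner between -0.0665 and -0.0595 m or y of strip_d in the frame of jig_corner between -0.0665 and -0.0595 m or y of strip_e in the frame of jig_corner between -0.0665 and -0.0595 m or y of packer in the frame of jig_corner between -0.0575 and -0.0505 m or y of packer in the frame of jig_corner between -0.0755 and -0.0685 m) and (y of strip_a in the frame of jig_corner between -0.0845 and -0.0775 m or y of strip_b in the frame of jig_corner between -0.0845 and -0.0775 m or y of strip_c in the frame of jig_corner between -0.0845 and -0.0775 m or y of strip_d in the frame of jig_corner between -0.0845 and -0.0775 m or y of strip_e in the frame of jig_corner between -0.0845 and -0.0775 m or y of packer in the frame of jig_corner between -0.0755 and -0.0685 m or y of packer in the frame of jig_corner between -0.0935 and -0.0865 m) and (y of strip_a in the frame of jig_corner between -0.1025 and -0.0955 m or y of strip_b in the frame of jig_corner between -0.1025 and -0.0955 m or y of strip_c in the frame of jig_corner between -0.1025 and -0.0955 m or y of strip_d in the frame of jig_corner between -0.1025 and -0.0955 m or y of strip_e in the frame of jig_corner between -0.1025 and -0.0955 m or y of packer in the frame of jig_corner between -0.0935 and -0.0865 m or y of packer in the frame of jig_corner between -0.1115 and -0.1045 m)))); the robot touches nothing.
It fails at once if the wax tin is pushed aside by more than 3 cm (distance of wax_tin from where it was at the start of the episode above 0.03 m).
Of strip_a, strip_b, strip_c, strip_d, strip_e only 3 to 5 are there at a start; the rules pass over those that are not, and their reading is None.
At some moment in a run one of strip_a, strip_b, strip_c, strip_d, strip_e, packer may be knocked a few centimetres aside while the robot is not near it.
Once in a run the grip may slacken for a moment while it holds something.
It also fails if it takes over 210 s, if anything falls off the work surface, if the arm or the gripper's body presses on something with over 40 N, if the wrist force passes 120 N, or if a joint passes its speed limit or range.

## Working session

There is one attempt and no reset: what is moved stays moved. The work goes in short steps, Python scripts to look and compute and a tool call to move; the robot and the scene stay as the last step left them, time stands still between calls to the robot, and variables do not carry over. Pictures are saved under pics/ and viewed, at most 14 in all, crops included, and the job is handed in when it is done.

Besides the shell and the picture viewer there is one more tool, called after ">>>" in YAML: its name, and indented under it one key for each argument. send_rows: Moves the arm, as the interface text tells. Its arguments: {"type":"object","properties":{"targets":{"type":"array"},"force":{"type":"number"}},"required":["targets"]}

```bash
mkdir -p pics
cat > h.py <<'E'
import numpy as np, cv2
from scipy.spatial.transform import Rotation as R
from cell import monitor, read_camera, get_calibration, job, robot
def campose(name, st=None):
    c=get_calibration(name)
    if 'hand_eye' in c:
        st=st or monitor.observe()
        T=np.eye(4);T[:3,:3]=R.from_euler('xyz',st['tool_rot']).as_matrix();T[:3,3]=st['tool_pos']
        return c,T@np.array(c['hand_eye'])
    o=np.array(c['orientation']);T=np.eye(4)
    T[:3,:3]=o if o.shape==(3,3) else R.from_euler('xyz',o).as_matrix()
    T[:3,3]=c['origin'];return c,T
def rays(px,c,T):
    p=cv2.undistortPoints(np.array(px,float).reshape(-1,1,2),np.array(c['intrinsics']),np.array(c['D'])).reshape(-1,2)
    d=np.c_[p[:,0],-p[:,1],-np.ones(len(p))]
    return T[:3,3],d@T[:3,:3].T
def onplane(px,z,c,T):
    o,d=rays(px,c,T);return o+d*((z-o[2])/d[:,2])[:,None]
def cloud(dep,c,T):
    h,w=dep.shape;u,v=np.meshgrid(np.arange(w),np.arange(h))
    o,d=rays(np.c_[u.ravel(),v.ravel()],c,T)
    P=o+d*dep.ravel()[:,None];P[dep.ravel()==0]=np.nan
    return P.reshape(h,w,3)
E
python3 - <<'E'
from h import *
s=monitor.observe();print({k:np.round(v,3) for k,v in s.items()})
for n in('scene','top','wrist'):
    im,d=read_camera(n);cv2.imwrite(f'pics/{n}0.png',im[...,::-1]);np.savez(f'{n}0.npz',im=im,d=d);c=get_calibration(n);print(n,c)
print(robot.tcp_to_grasp)
E
```

```text
{'time': np.float64(0.0), 'qpos': array([-1.378,  0.343,  1.525, -0.   ,  1.275, -0.146]), 'qvel': array([ 0.   ,  0.001, -0.001,  0.   , -0.001,  0.002]), 'joint_efforts': array([-1.0000e-03, -4.3125e+01, -2.4422e+01,  7.2000e-02,  5.6000e-02,
       -0.0000e+00]), 'tool_pos': array([ 0.174, -0.495,  0.226]), 'tool_rot': array([-3.14 , -0.   ,  0.339]), 'contact_force': array([0.438, 0.463, 0.17 ]), 'torque': array([-0.015,  0.078,  0.008]), 'grip_force': np.float64(0.0), 'opening': np.float64(0.092)}
scene {'intrinsics': array([[467.52539917,   0.        , 282.39238593],
       [  0.        , 467.52539917, 206.59762356],
       [  0.        ,   0.        ,   1.        ]]), 'D': array([0.03601953, 0.        , 0.        , 0.        , 0.        ]), 'origin': array([-0.02430566, -0.92719169,  0.49448248]), 'orientation': array([ 1.10182712, -0.0216181 , -0.66717761])}
top {'intrinsics': array([[450.22755362,   0.        , 279.0550253 ],
       [  0.        , 450.22755362, 214.34579504],
       [  0.        ,   0.        ,   1.        ]]), 'D': array([-0.06017125,  0.        ,  0.        ,  0.        ,  0.        ]), 'origin': array([ 0.40698872, -0.27765093,  0.93926042]), 'orientation': array([ 0.13080069, -0.03021838, -1.55779071])}
wrist {'intrinsics': array([[347.76809519,   0.        , 284.42968818],
       [  0.        , 347.76809519, 208.44368224],
       [  0.        ,   0.        ,   1.        ]]), 'D': array([0.00529565, 0.        , 0.        , 0.        , 0.        ]), 'hand_eye': array([[-1.23954624e-04,  9.63041062e-01,  2.69354593e-01,
         7.29210993e-02],
       [ 9.99999912e-01,  2.27337590e-04, -3.52623729e-04,
         1.21679894e-04],
       [-4.00825555e-04,  2.69354526e-01, -9.63041006e-01,
        -1.58737718e-01],
       [ 0.00000000e+00,  0.00000000e+00,  0.00000000e+00,
         1.00000000e+00]])}
-0.0188
```

View pics/top0.png

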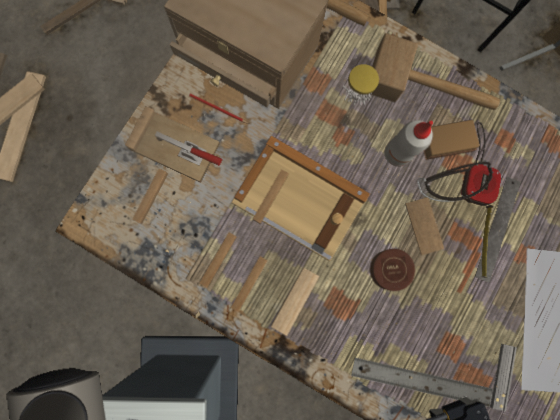

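View pics/scene0.png

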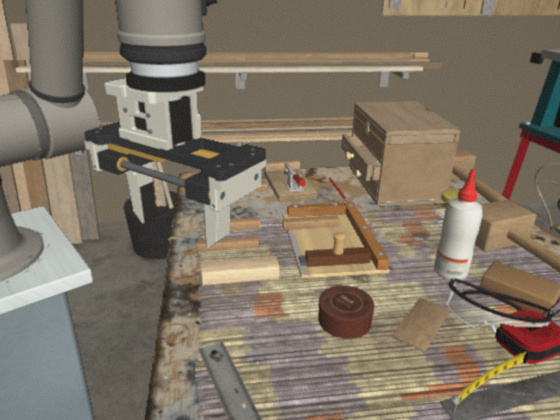

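Top view: jig around (300,195), one strip askew inside it at (270,196), strips at (150,196), (218,260) and (247,287), the wide block at (295,302), and the tin at (392,269). That makes four strips, so the block is needed. Next I'll measure them.

```bash
cat >> h.py <<'E'
def ortho(name,dat=None,xr=(0.25,0.75),yr=(-0.5,0.25),s=1000):
    c,T=campose(name)
    im,d=dat if dat else read_camera(name)
    P=cloud(d,c,T).reshape(-1,3)
    return im,P.reshape(im.shape)
def rect(mask):
    cs,_=cv2.findContours(mask.astype(np.uint8),cv2.RETR_EXTERNAL,cv2.CHAIN_APPROX_NONE)
    return sorted([k for k in cs if cv2.contourArea(k)>80],key=cv2.contourArea,reverse=True)
def objrect(pts):
    (cx,cy),(w,h),a=cv2.minAreaRect(np.float32(pts*1000))
    if w>h: w,h,a=h,w,a-90   # h long side direction angle = a+90
    return cx,cy,w,h,(a+90)%180
E
python3 - <<'E'
from h import *
z=np.load('top0.npz');im,d=z['im'],z['d'];c,T=campose('top');P=cloud(d,c,T)
for u,v in[(150,196),(170,230),(190,200),(218,260),(232,275),(247,287),(295,302),(270,196),(300,220),(320,170),(340,218),(326,235),(255,175),(392,269),(360,300),(425,225)]:
    print((u,v),np.round(P[v,u]*1000,1),im[v,u])
big=cv2.resize(im[120:350,120:380],None,fx=3,fy=2.6,interpolation=cv2.INTER_CUBIC)
cv2.imwrite('pics/topcrop.png',big[:598,:780,::-1])
E
```

```text
(150, 196) [563.3 -34.9  12.3] [139 111  81]
(170, 230) [494.4 -76.5  -2.7] [100 100  96]
(190, 200) [ 559.1 -115.4   -5.6] [144 140 132]
(218, 260) [ 432.9 -181.    18.3] [139 109  77]
(232, 275) [ 403.  -208.9    0.5] [121 110 110]
(247, 287) [ 379.4 -241.    17. ] [132 103  72]
(295, 302) [ 351.  -338.    24.8] [182 157 123]
(270, 196) [ 565.  -284.6   27.7] [136 107  75]
(300, 220) [ 518.6 -348.     9.3] [172 147 103]
(320, 170) [ 621.  -387.2   30.6] [141  96  56]
(340, 218) [ 516.8 -422.2   67.7] [179 141  92]
(326, 235) [ 486.2 -399.6   30.4] [80 54 35]
(255, 175) [ 608.4 -252.9   27.5] [127  87  51]
(392, 269) [ 418.9 -532.9   35.4] [79 55 43]
(360, 300) [ 354.8 -474.4    1. ] [129 101  78]
(425, 225) [ 512.9 -614.8    3.7] [128 105  78]
```

View pics/topcrop.png

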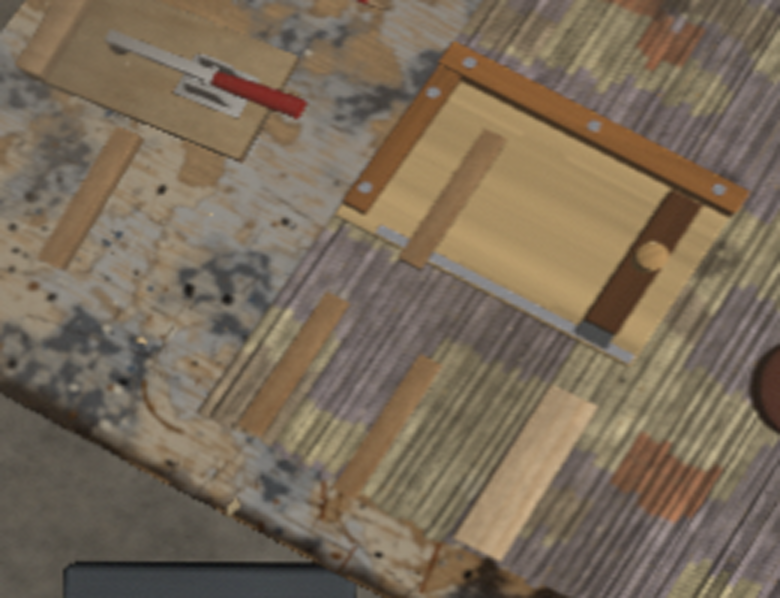

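Crop: four slim strips (lower left and one in the jig), pale wide block at (525,470), jaw open with its knob at (652,255). Now numeric poses.

```bash
cat >> h.py <<'E'
def seg(im,P,c,T,xlim=(0.25,0.8),ylim=(-0.6,0.1)):
    """strip-like blobs by colour, cast on strip-top plane"""
    hsv=cv2.cvtColor(im,cv2.COLOR_RGB2HSV);H,S,V=[hsv[...,i].astype(int) for i in range(3)]
    return H,S,V
def jigfit(P,im,zt=0.030):
    hsv=cv2.cvtColor(im,cv2.COLOR_RGB2HSV).astype(int)
    m=(hsv[...,0]<17)&(hsv[...,1]>125)&(hsv[...,2]>85)&(abs(P[...,2]-zt)<0.006)&(P[...,0]>0.35)&(P[...,0]<0.75)&(P[...,1]>-0.6)&(P[...,1]<-0.1)
    m=cv2.morphologyEx(m.astype(np.uint8),cv2.MORPH_OPEN,np.ones((3,3)))
    n,l,s,_=cv2.connectedComponentsWithStats(m);k=1+np.argmax(s[1:,4]);m=l==k
    return m
E
python3 - <<'E'
from h import *
z=np.load('top0.npz');im,d=z['im'],z['d'];c,T=campose('top');P=cloud(d,c,T)
m=jigfit(P,im);Q=P[m][:,:2]*1000
print(m.sum(),P[m][:,2].mean())
# fence direction: search angle maximizing sharpness: fit by edges
best=None
for a in np.arange(-45,46,.25):
    t=np.radians(a);e=np.array([np.cos(t),np.sin(t)]);f=np.array([-e[1],e[0]])
    h=np.histogram(Q@e,np.arange(-2000,2000,3))[0];g=np.histogram(Q@f,np.arange(-2000,2000,3))[0]
    s=(h**2).sum()+(g**2).sum()
    if best is None or s>best[0]:best=(s,a)
a=best[1];t=np.radians(a);e=np.array([np.cos(t),np.sin(t)]);f=np.array([-e[1],e[0]])
x,y=Q@e,Q@f;print(a,np.percentile(x,[.5,99.5]),np.percentile(y,[.5,99.5]))
fe=x>x.max()-15; st=y>y.max()-12
print('fence x',np.percentile(x[(y<y.max()-40)],[1,5,95,99]),'stop y',np.percentile(y[x<x.max()-40],[1,5,95,99]))
# strips
hsv=cv2.cvtColor(im,cv2.COLOR_RGB2HSV).astype(int)
for n,(u,v),zt,dz in[('A',(150,196),.014,.006),('B',(218,260),.018,.006),('C',(247,287),.018,.006),('J',(270,196),.026,.006),('W',(295,302),.026,.007)]:
    col=im[v-2:v+3,u-2:u+3].reshape(-1,3).mean(0)
    mm=(np.abs(im.astype(int)-col).max(-1)<22)&(abs(P[...,2]-zt)<dz)
    _,l=cv2.connectedComponents(mm.astype(np.uint8),connectivity=4);mm=l==l[v,u]
    ct=rect(mm)[0].reshape(-1,2);W=onplane(ct,zt,c,T)[:,:2]
    print(n,mm.sum(),np.round(objrect(W),1))
E
```

```text
1101 0.029280048708367243
-30.0 [703.6948527  742.43250726] [-135.30081192   98.96231961]
fence x [721.77940404 722.57156406 741.1495486  742.14089617] stop y [81.32414027 81.63001084 93.38339751 95.45358107]
A 533 [564.5 -33.3  19.9 120.6 155.2]
B 535 [ 433.8 -180.4   18.4  120.3  151.3]
C 525 [ 385.7 -245.    18.   120.1  151.4]
J 504 [ 566.2 -286.6   18.4  119.3  151.1]
W 1105 [ 352.8 -338.8   33.8  133.1  151.4]
```

>>> send_rows:
  targets:
    - {"translation":[4,-1,0],"spin":0,"jaw":1}
    - {"translation":[8,-2,0],"spin":0,"jaw":1}
    - {"translation":[12,-3.1,0],"spin":0,"jaw":1}
    - {"translation":[16,-4.2,0],"spin":0,"jaw":1}
    - {"translation":[20,-5.2,0],"spin":0,"jaw":1}
  force: 20

```text
time: 0.65
tool_pos: [0.3469, -0.3784, 0.2266]
tool_rot: [-3.141, 0.0, 0.339]
contact_force: [0.8, -0.2, -0.2]
opening: 0.092
grip_force: 0.0
```

>>> send_rows:
  targets:
    - {"translation":[4,-1,0],"spin":8,"jaw":1}
    - {"translation":[8,-2,-1],"spin":16,"jaw":1}
    - {"translation":[12,-3.1,-2],"spin":24,"jaw":1}
    - {"translation":[15,-4.2,-3],"spin":32,"jaw":1}
    - {"translation":[18,-5.2,-3],"spin":40,"jaw":1}

```text
time: 1.15
tool_pos: [0.4999, -0.2698, 0.2579]
tool_rot: [3.141, -0.002, -0.364]
contact_force: [0.0, -0.4, 0.2]
opening: 0.0917
grip_force: 0.0
```

>>> send_rows:
  targets:
    - {"translation":[0,0,0],"spin":5,"jaw":1}
    - {"translation":[0,0,0],"spin":9.4,"jaw":1}
    - {"translation":[0,0,0],"spin":9.4,"jaw":1}
    - {"translation":[0,0,0],"spin":9.4,"jaw":1}
    - {"translation":[0,0,0],"spin":9.4,"jaw":1}

```text
time: 1.65
tool_pos: [0.4981, -0.2709, 0.2566]
tool_rot: [3.142, 0.0, -0.522]
contact_force: [-0.7, -0.1, 0.0]
opening: 0.0915
grip_force: 0.0
```

Run:
```python
from h import *
s=monitor.observe();print(s['time'],np.round(s['tool_pos'],4),np.degrees(s['tool_rot']),np.round(s['qpos'],2))
im,d=read_camera('wrist');cv2.imwrite('pics/w1.png',im[...,::-1]);np.savez('w1.npz',im=im,d=d,p=s['tool_pos'],r=s['tool_rot'])
```

```text
1.65 [ 0.4981 -0.2709  0.2566] [ 1.79998624e+02  1.34901073e-02 -2.99282569e+01] [-0.63  0.4   1.35 -0.    1.39  1.46]
```

View pics/w1.png

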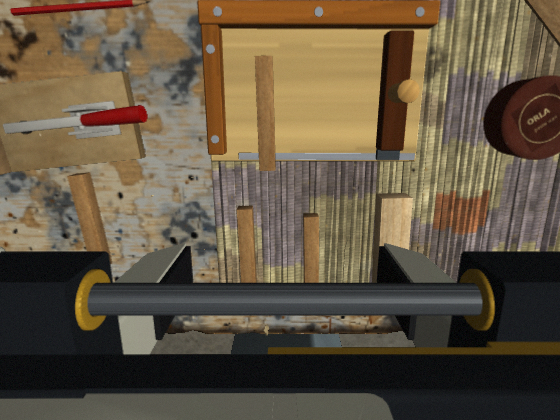

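Wrist view: fence inner edge at row ~27, stop's inner edge at column ~222, jig strip at (264,112), jaw at (397,95) with knob (409,91), B at (246,245), C at (311,250), block at (395,230), A at (88,210). I'll measure the jig from the floor boundary.

```bash
cat >> h.py <<'E'
JA=-30.0;JC=np.array([664.4,-291.2])
def setjig(a,cx,cy):
    global JA,JC;JA=a;JC=np.array([cx,cy])
def tojig(W):
    t=np.radians(JA);e=np.array([np.cos(t),np.sin(t)]);f=np.array([-e[1],e[0]])
    W=np.atleast_2d(W)[:,:2]-JC
    return np.c_[W@e,W@f]
E
python3 - <<'E'
from h import *
z=np.load('w1.npz');im,d=z['im'],z['d'];st=dict(tool_pos=z['p'],tool_rot=z['r']);c,T=campose('wrist',st);P=cloud(d,c,T)
hsv=cv2.cvtColor(im,cv2.COLOR_RGB2HSV).astype(int)
for u,v in[(320,15),(320,60),(320,26),(214,80),(300,120),(397,80),(397,130),(409,91),(264,110),(240,240)]:print((u,v),np.round(P[v,u]*1000,1),hsv[v,u],im[v,u])
V=hsv[...,2]
# fence line: per column, going up from row 60, first large drop in V
def edge(arr): # index of biggest |gradient|
    g=np.abs(np.diff(cv2.GaussianBlur(arr.astype(np.float32).reshape(1,-1),(5,1),0).ravel()));return np.argmax(g)+.5
G=im.astype(int)[...,2]*1+im.astype(int)[...,1]
fp=[(u,10+edge(G[10:50,u])) for u in list(range(290,375,5))+[235,240,245]]
sp=[(205+edge(G[v,205:245]),v) for v in range(45,145,5)]
F=onplane(fp,.008,c,T)[:,:2]*1000;S=onplane(sp,.008,c,T)[:,:2]*1000
def line(Q):
    vx,vy,x,y=cv2.fitLine(np.float32(Q),cv2.DIST_HUBER,0,.01,.01).ravel()
    r=(Q-[x,y])@[-vy,vx];return np.array([vx,vy]),np.array([x,y]),np.abs(r).max()
df,pf,rf=line(F);ds,ps,rs=line(S)
print(np.degrees(np.arctan2(df[1],df[0])),rf,np.degrees(np.arctan2(ds[1],ds[0])),rs)
k=np.linalg.solve(np.c_[df,-ds],ps-pf);print('corner',pf+k[0]*df)
# jaw inner face top
E
```

```text
(320, 15) [ 623.1 -383.3   32. ] [ 12   9 142] [142 139 137]
(320, 60) [ 588.4 -367.2    8.4] [ 20 121 177] [177 149  93]
(320, 26) [ 615.7 -380.3   23.1] [ 12 200  37] [37 20  8]
(214, 80) [ 625.  -259.2   30.6] [ 14 194 133] [133  80  32]
(300, 120) [ 544.2 -317.6    8.5] [ 21 123 182] [182 155  94]
(397, 80) [ 529.9 -424.2   30.6] [ 11 189  73] [73 38 19]
(397, 130) [ 483.5 -403.    29.3] [ 11 195  68] [68 35 16]
(409, 91) [ 518.5 -418.3   68.7] [ 18 145 176] [176 136  76]
(264, 110) [ 573.3 -288.8   28.4] [ 15 135 145] [145 107  68]
(240, 240) [ 458.  -185.5   19.7] [ 15 139 132] [132  96  60]
60.032646 0.055973206571383015 -30.029993 16.470880306087782
corner [ 668.0601 -291.0788]
```

```bash
cat >> h.py <<'E'
setjig(-30,667,-291)
def blob(im,P,u,v,zt,c,T,dz=.007,tol=28):
    col=np.median(im[v-2:v+3,u-2:u+3].reshape(-1,3),0)
    mm=(np.abs(im.astype(int)-col).max(-1)<tol)&(abs(P[...,2]-zt)<dz)
    mm=cv2.morphologyEx(mm.astype(np.uint8),cv2.MORPH_CLOSE,np.ones((3,3)))
    _,l=cv2.connectedComponents(mm,connectivity=4);mm=l==l[v,u]
    ct=rect(mm)[0].reshape(-1,2);W=onplane(ct,zt,c,T)[:,:2]
    r=objrect(W);return r,np.round(tojig(np.array(r[:2]))[0],1),round(r[4]-150,1)
def where():
    s=monitor.observe();j=tojig(np.array(s['tool_pos'])*1000)[0]
    print('t',round(s['time'],2),'jig',np.round(j,1),'z',round(s['tool_pos'][2]*1000,1),'yaw',round(np.degrees(s['tool_rot'][2]),2),'F',np.round(s['contact_force'],1),'op',round(s['opening']*1000,1),'grip',round(s['grip_force'],1));return s
def shot(n,save=None):
    s=monitor.observe();im,d=read_camera(n);c,T=campose(n,s)
    if save: cv2.imwrite(save,im[...,::-1])
    return im,cloud(d,c,T),c,T
E
python3 - <<'E'
from h import *
z=np.load('w1.npz');im,d=z['im'],z['d'];st=dict(tool_pos=z['p'],tool_rot=z['r']);c,T=campose('wrist',st);P=cloud(d,c,T)
for n,u,v,zt in[('J',264,110,.026),('jaw',393,120,.030),('W',395,225,.026),('B',246,240,.018),('C',311,250,.018),('A',88,210,.014)]:
    r,j,a=blob(im,P,u,v,zt,c,T);print(n,np.round(r,1),j,a)
z=np.load('top0.npz');im,d=z['im'],z['d'];c,T=campose('top');P=cloud(d,c,T)
for n,u,v,zt in[('A',150,196,.014),('B',218,260,.018),('C',247,287,.018),('J',270,196,.026),('W',295,302,.026),('jaw',330,233,.03)]:
    r,j,a=blob(im,P,u,v,zt,c,T,tol=22);print('top',n,np.round(r,1),j,a)
where()
E
```

```text
J [ 567.9 -286.9   18.2  119.1  151.2] [-87.9 -46. ] 1.2
jaw [ 518.4 -418.2   24.1  118.6  149.9] [ -65.1 -184.5] -0.1
W [ 385.3 -356.3   35.2   63.5  151.3] [-211.3 -197.4] 1.3
B [ 446.9 -187.2   18.6   94.4  151.3] [-242.5  -20.1] 1.3
C [ 402.8 -253.6   16.9   87.   151.6] [-247.5  -99.7] 1.6
A [577.1 -40.9  22.2  94.7 156.2] [-202.9  171.6] 6.2
top A [564.3 -33.7  20.8 120.6 155.1] [-217.6  171.4] 5.1
top B [ 433.8 -180.4   18.4  120.3  151.3] [-257.3  -20.8] 1.3
top C [ 385.6 -244.9   18.   119.8  151.5] [-266.7 -100.8] 1.5
top J [ 566.2 -286.6   18.4  119.3  151.1] [-89.5 -46.6] 1.1
top W [ 352.8 -338.8   33.8  133.1  151.4] [-248.2 -198.5] 1.4
top jaw [ 524.9 -408.9   73.8  125.7  149.5] [ -64.1 -173.2] -0.5
t 1.7 jig [-156.2  -67.1] z 256.7 yaw -29.95 F [ 0.6 -0.1 -0.7] op 92.1 grip 0.0
```

>>> send_rows:
  targets:
    - {"translation":[3.4,0.7,4],"spin":0,"jaw":0}
    - {"translation":[6.8,1.3,8],"spin":0,"jaw":0}
    - {"translation":[6.8,1.3,12],"spin":0,"jaw":0}
    - {"translation":[6.8,1.3,16],"spin":0,"jaw":0}
    - {"translation":[6.8,1.3,20],"spin":0,"jaw":0}

```text
time: 2.2
tool_pos: [0.5505, -0.3163, 0.0548]
tool_rot: [-3.142, 0.0, -0.523]
contact_force: [-0.1, -0.2, -0.4]
opening: 0.0568
grip_force: 0.0
```

>>> send_rows:
  targets:
    - {"translation":[0,0,0],"spin":0,"jaw":0}
    - {"translation":[0,0,0],"spin":0,"jaw":0}
    - {"translation":[0,0,2],"spin":0,"jaw":0}
    - {"translation":[0,0,4.3],"spin":0,"jaw":0}
    - {"translation":[0,0,4.3],"spin":0,"jaw":0}

```text
time: 2.7
tool_pos: [0.5515, -0.3169, 0.0152]
tool_rot: [3.141, -0.003, -0.523]
contact_force: [0.4, 0.3, 0.1]
opening: 0.0165
grip_force: 0.0
```

```bash
python3 -c "
from h import *
where()"
```

```text
t 2.7 jig [-87.  -80.2] z 15.2 yaw -29.99 F [0.4 0.3 0.1] op 16.5 grip 0.0
```

>>> send_rows:
  targets:
    - {"translation":[0,0,0],"spin":0,"jaw":0}
    - {"translation":[0,0,0],"spin":0,"jaw":0}
    - {"translation":[0,-0.5,0],"spin":0,"jaw":0}
    - {"translation":[0,-1,0],"spin":0,"jaw":0}
    - {"translation":[0,-1.5,0],"spin":0,"jaw":0}

```text
time: 3.2
tool_pos: [0.5587, -0.3029, 0.0144]
tool_rot: [3.141, -0.001, -0.523]
contact_force: [-2.0, -1.7, 3.0]
opening: 0.0002
grip_force: 1.7
```

>>> send_rows:
  targets:
    - {"translation":[0,-0.6,0],"spin":0,"jaw":0}
    - {"translation":[0,-1.2,0],"spin":0,"jaw":0}
    - {"translation":[0,-1.8,0],"spin":0,"jaw":0}
    - {"translation":[0,-2.4,0],"spin":0,"jaw":0}
    - {"translation":[0,-2.6,0],"spin":0,"jaw":0}

```text
time: 3.7
tool_pos: [0.5719, -0.2803, 0.0143]
tool_rot: [3.141, -0.001, -0.523]
contact_force: [-1.8, -2.8, 5.3]
opening: 0.0006
grip_force: 3.2
```

>>> send_rows:
  targets:
    - {"translation":[0,-0.1,0],"spin":0,"jaw":0}
    - {"translation":[0,-0.2,0],"spin":0,"jaw":0}
    - {"translation":[0,-0.3,0],"spin":0,"jaw":0}
    - {"translation":[0,-0.3,0],"spin":0,"jaw":0}
    - {"translation":[0,-0.3,0],"spin":0,"jaw":0}

```text
time: 4.2
tool_pos: [0.5732, -0.2781, 0.0143]
tool_rot: [3.141, -0.001, -0.523]
contact_force: [-1.9, -2.7, 4.9]
opening: 0.0005
grip_force: 2.9
```

```bash
python3 -c "
from h import *
where()
im,P,c,T=shot('wrist','pics/w2.png')
hsv=cv2.cvtColor(im,cv2.COLOR_RGB2HSV)
"
```

```text
t 4.2 jig [-87.7 -35.7] z 14.3 yaw -29.98 F [-1.9 -2.7  4.9] op 0.5 grip 2.9
```

View pics/w2.png

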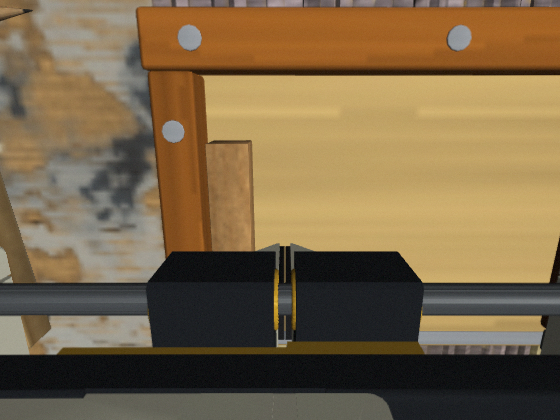

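J lies flush against the stop (columns 205–252). Its end is still short of the fence, so I'll push on the end next.

>>> send_rows:
  targets:
    - {"translation":[0,0.3,0],"spin":0,"jaw":0}
    - {"translation":[0,0.3,-2],"spin":0,"jaw":0}
    - {"translation":[-2,0,-4],"spin":0,"jaw":0}
    - {"translation":[-6,-1,-4],"spin":0,"jaw":0}
    - {"translation":[-7.8,-1.4,-4],"spin":0,"jaw":0}

```text
time: 4.75
tool_pos: [0.5098, -0.2241, 0.0534]
tool_rot: [-3.141, 0.003, -0.523]
contact_force: [-0.4, -0.9, 0.2]
opening: 0.0001
grip_force: 0.0
```

>>> send_rows:
  targets:
    - {"translation":[0,0,0],"spin":0,"jaw":0}
    - {"translation":[0,0,2],"spin":0,"jaw":0}
    - {"translation":[0,0,3.8],"spin":0,"jaw":0}
    - {"translation":[0,0,3.8],"spin":0,"jaw":0}
    - {"translation":[0.8,0,3.8],"spin":0,"jaw":0}

```text
time: 5.25
tool_pos: [0.519, -0.2307, 0.0154]
tool_rot: [-3.141, 0.002, -0.523]
contact_force: [-1.5, -0.2, 0.8]
opening: 0.0006
grip_force: 0.0
```

>>> send_rows:
  targets:
    - {"translation":[0.6,0,0],"spin":0,"jaw":0}
    - {"translation":[1.2,0,0],"spin":0,"jaw":0}
    - {"translation":[1.8,0,0],"spin":0,"jaw":0}
    - {"translation":[2.2,0,0],"spin":0,"jaw":0}
    - {"translation":[2.5,0,0],"spin":0,"jaw":0}

```text
time: 5.75
tool_pos: [0.5412, -0.2436, 0.0159]
tool_rot: [3.142, -0.0, -0.523]
contact_force: [0.6, -0.1, 0.9]
opening: 0.0007
grip_force: 0.2
```

```bash
python3 -c "
from h import *
where()"
```

```text
t 5.75 jig [-132.7  -21.8] z 15.9 yaw -29.99 F [ 0.6 -0.1  0.9] op 0.7 grip 0.2
```

>>> send_rows:
  targets:
    - {"translation":[0.1,0,0],"spin":0,"jaw":0}
    - {"translation":[0.2,0,0],"spin":0,"jaw":0}
    - {"translation":[0.3,0,0],"spin":0,"jaw":0}
    - {"translation":[0.4,0,0],"spin":0,"jaw":0}
    - {"translation":[0.4,0,0],"spin":0,"jaw":0}

```text
time: 6.25
tool_pos: [0.5428, -0.2445, 0.0156]
tool_rot: [3.141, 0.004, -0.523]
contact_force: [-5.5, 1.6, 4.8]
opening: 0.0003
grip_force: 2.9
```

>>> send_rows:
  targets:
    - {"translation":[0.1,0,0],"spin":0,"jaw":0}
    - {"translation":[0.2,0,0],"spin":0,"jaw":0}
    - {"translation":[0.2,0,0],"spin":0,"jaw":0}
    - {"translation":[0.2,0,0],"spin":0,"jaw":0}
    - {"translation":[0.2,0,0],"spin":0,"jaw":0}

```text
time: 6.75
tool_pos: [0.5429, -0.2445, 0.0155]
tool_rot: [3.141, 0.008, -0.523]
contact_force: [-9.3, 6.3, 8.9]
opening: 0.0003
grip_force: 5.9
```

```bash
python3 -c "
from h import *
where()"
```

```text
t 6.75 jig [-130.7  -21.8] z 15.5 yaw -29.96 F [-9.3  6.3  8.9] op 0.3 grip 5.9
```

```bash
cat >> h.py <<'E'
def find(im,P,pred,zt,rad=75,dz=.006,sat=(85,190)):
    hsv=cv2.cvtColor(im,cv2.COLOR_RGB2HSV).astype(int)
    J=tojig(P.reshape(-1,3)*1000).reshape(P.shape[:2]+(2,))
    with np.errstate(invalid='ignore'):
        m=(abs(P[...,2]-zt)<dz)&(np.hypot(*(J-np.array(pred)).transpose(2,0,1))<rad)&(hsv[...,0]<22)&(hsv[...,1]>sat[0])&(hsv[...,1]<sat[1])&(hsv[...,2]>70)
    m=cv2.morphologyEx(m.astype(np.uint8),cv2.MORPH_OPEN,np.ones((3,3)))
    n,l,s,_=cv2.connectedComponentsWithStats(m,connectivity=4)
    out=[]
    for k in range(1,n):
        if s[k,4]>150:
            r=objrect(P[l==k][:,:2]);out.append((tojig(np.array(r[:2]))[0].round(1),np.round(r[2:],1)))
    return out
E
python3 - <<'E'
from h import *
z=np.load('top0.npz');im,d=z['im'],z['d'];c,T=campose('top');P=cloud(d,c,T)
for p,zt in(((-257,-21),.018),((-267,-101),.018),((-217,171),.014),((-248,-198),.026),((-89,-46),.026)):print(find(im,P,p,zt))
E
```

```text
[(array([-257.7,  -20.5]), array([ 18.4, 119.4, 151.4]))]
[(array([-266.6, -100.7]), array([ 17.9, 120. , 151.5]))]
[(array([-217.3,  172.7]), array([ 18.8, 119.6, 155. ]))]
[]
[(array([-85.8,   8.2]), array([ 18.5,  90.7, 150.1])), (array([-89.7, -46.3]), array([ 18.4, 119.8, 151.2]))]
```

>>> send_rows:
  targets:
    - {"translation":[-0.8,0,0],"spin":0,"jaw":0}
    - {"translation":[-3,0,-2],"spin":0,"jaw":0.5}
    - {"translation":[-7,0,-6],"spin":0,"jaw":0.5}
    - {"translation":[-10,0,-10],"spin":0,"jaw":0.5}
    - {"translation":[-12.7,-0.1,-12],"spin":-1.3,"jaw":0.5}

```text
time: 7.25
tool_pos: [0.4363, -0.1819, 0.1379]
tool_rot: [3.141, -0.004, -0.501]
contact_force: [-0.6, -0.9, 0.3]
opening: 0.0278
grip_force: 0.0
```

```bash
python3 -c "
from h import *
s=where()
im,P,c,T=shot('wrist','pics/w3.png')
print(find(im,P,(-257,-21),.018));print(find(im,P,(-60,-9),.026))
im,P,c,T=shot('top','pics/t3.png')
print(find(im,P,(-267,-101),.018))"
```

```text
t 7.25 jig [-254.4  -20.9] z 137.9 yaw -28.68 F [-0.6 -0.9  0.3] op 27.8 grip 0.0
[(array([-255. ,  -19.8]), array([ 17.9, 119.8, 151.7])), (array([-253.9,  -93.2]), array([  5.3,  42.3, 151.6]))]
[(array([-113.6,  -12. ]), array([13.1, 17.5, 60.7]))]
[]
```

>>> send_rows:
  targets:
    - {"translation":[0,-0.1,4],"spin":0,"jaw":0.5}
    - {"translation":[0,-0.1,8],"spin":0,"jaw":0.5}
    - {"translation":[0,-0.1,10],"spin":0,"jaw":0.5}
    - {"translation":[0,-0.1,12],"spin":0,"jaw":0.5}
    - {"translation":[0,-0.1,13.2],"spin":0,"jaw":0.5}

```text
time: 7.85
tool_pos: [0.4367, -0.181, 0.0016]
tool_rot: [-3.142, 0.002, -0.501]
contact_force: [-0.5, 0.6, 0.5]
opening: 0.046
grip_force: 0.0
```

>>> send_rows:
  targets:
    - {"translation":[0,0,0.1],"spin":0,"jaw":0.1}
    - {"translation":[0,0,0.1],"spin":0,"jaw":0.1}
    - {"translation":[0,0,0.1],"spin":0,"jaw":0.1}
    - {"translation":[0,0,0.1],"spin":0,"jaw":0.1}
    - {"translation":[0,0,0.1],"spin":0,"jaw":0.1}

```text
time: 8.35
tool_pos: [0.4375, -0.1814, 0.0035]
tool_rot: [3.141, -0.002, -0.501]
contact_force: [0.5, 1.3, 3.0]
opening: 0.0178
grip_force: 2.0
```

```bash
python3 -c "
from h import *
s=where()"
```

```text
t 8.35 jig [-253.5  -19.9] z 3.5 yaw -28.69 F [0.5 1.3 3. ] op 17.8 grip 2.0
```

>>> send_rows:
  targets:
    - {"translation":[0,0,0],"spin":0,"jaw":0.1}
    - {"translation":[0,0,-1],"spin":0,"jaw":0.1}
    - {"translation":[0,0,-3.5],"spin":0,"jaw":0.1}
    - {"translation":[2,0.4,-6],"spin":0,"jaw":0.1}
    - {"translation":[6,1.2,-6],"spin":0,"jaw":0.1}

```text
time: 8.85
tool_pos: [0.4843, -0.2202, 0.0665]
tool_rot: [3.141, -0.003, -0.5]
contact_force: [0.2, -0.2, -0.7]
opening: 0.0179
grip_force: 20.0
```

>>> send_rows:
  targets:
    - {"translation":[4,0.8,0],"spin":0,"jaw":0.1}
    - {"translation":[8,1.6,0],"spin":0,"jaw":0.1}
    - {"translation":[11,2.3,0],"spin":0.6,"jaw":0.1}
    - {"translation":[12.9,2.5,0],"spin":1.3,"jaw":0.1}
    - {"translation":[12.9,2.5,0],"spin":1.3,"jaw":0.1}

```text
time: 9.35
tool_pos: [0.5862, -0.3056, 0.0629]
tool_rot: [3.141, -0.002, -0.524]
contact_force: [-0.4, -0.6, -0.0]
opening: 0.0177
grip_force: 20.0
```

```bash
python3 -c "
from h import *
s=where()
im,P,c,T=shot('wrist','pics/w4.png')
z=s['tool_pos'][2]
print(find(im,P,(-66,-53),z+.015,dz=.008))
print(find(im,P,(-60,-9),.026))"
```

```text
t 9.35 jig [-62.7 -53. ] z 62.9 yaw -30.03 F [-0.4 -0.6 -0. ] op 17.7 grip 20.0
[(array([-34.7, -52.9]), array([ 18.1,  61.1, 149.9])), (array([-90.1, -52.8]), array([ 17.9,  18.3, 150.6]))]
[(array([-34.4, -11.4]), array([ 19.1,  72.2, 149.5]))]
```

View pics/w4.png

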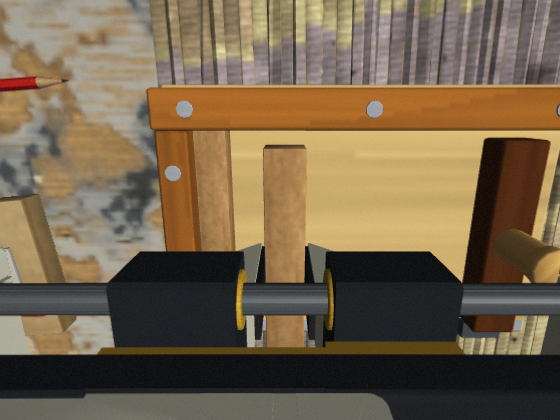

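B is held (far end at row 147) and J is against the stop. Lowering and releasing, with a small opening so J isn't touched.

>>> send_rows:
  targets:
    - {"translation":[0,0,2],"spin":0,"jaw":0.1}
    - {"translation":[0,0,3.5],"spin":0,"jaw":0.1}
    - {"translation":[0,0,4.5],"spin":0,"jaw":0.1}
    - {"translation":[0,0,5],"spin":0,"jaw":0.1}
    - {"translation":[0,0,5.1],"spin":0,"jaw":0.1}

```text
time: 9.9
tool_pos: [0.5847, -0.304, 0.0116]
tool_rot: [3.142, 0.001, -0.523]
contact_force: [-0.1, -1.0, -0.3]
opening: 0.0178
grip_force: 20.0
```

>>> send_rows:
  targets:
    - {"translation":[0,0,0],"spin":0,"jaw":0.26}
    - {"translation":[0,0,0],"spin":0,"jaw":0.26}
    - {"translation":[0,0,0],"spin":0,"jaw":0.26}
    - {"translation":[0,0,-2],"spin":0,"jaw":0.26}
    - {"translation":[0,0,-4],"spin":0,"jaw":0.26}

```text
time: 10.4
tool_pos: [0.5846, -0.3041, 0.0518]
tool_rot: [-3.142, 0.001, -0.523]
contact_force: [0.4, -1.0, 0.1]
opening: 0.0238
grip_force: 0.0
```

```bash
python3 -c "
from h import *
s=where()
im,P,c,T=shot('wrist','pics/w5.png')
print(find(im,P,(-66,-53),.026,rad=65))"
```

```text
t 10.4 jig [-64.8 -52.5] z 51.8 yaw -29.99 F [ 0.4 -1.   0.1] op 23.8 grip 0.0
[(array([-47.2, -52.2]), array([ 18.1,  82.2, 150.1])), (array([-40.3, -11.4]), array([ 18.5,  59.8, 150. ])), (array([-117.9,  -52.4]), array([17.5, 17.6, 59.4]))]
```

>>> send_rows:
  targets:
    - {"translation":[0,1.7,0],"spin":0,"jaw":0}
    - {"translation":[0,3.4,0],"spin":0,"jaw":0}
    - {"translation":[0,3.4,1],"spin":0,"jaw":0}
    - {"translation":[0,3.4,2.4],"spin":0,"jaw":0}
    - {"translation":[0,3.4,3.7],"spin":0,"jaw":0}

```text
time: 10.95
tool_pos: [0.5671, -0.3333, 0.0123]
tool_rot: [-3.141, 0.002, -0.524]
contact_force: [0.4, -0.2, 0.0]
opening: 0.0004
grip_force: 0.0
```

>>> send_rows:
  targets:
    - {"translation":[0,-0.5,0],"spin":0,"jaw":0}
    - {"translation":[0,-1.1,0],"spin":0,"jaw":0}
    - {"translation":[0,-1.7,0],"spin":0,"jaw":0}
    - {"translation":[0,-2.3,0],"spin":0,"jaw":0}
    - {"translation":[0,-2.9,0],"spin":0,"jaw":0}

```text
time: 11.45
tool_pos: [0.5833, -0.3086, 0.0161]
tool_rot: [3.141, -0.002, -0.523]
contact_force: [-6.0, -3.1, 14.6]
opening: 0.0003
grip_force: 6.4
```

>>> send_rows:
  targets:
    - {"translation":[0,-0.1,0],"spin":0,"jaw":0}
    - {"translation":[0,-0.2,0],"spin":0,"jaw":0}
    - {"translation":[0,-0.3,0],"spin":0,"jaw":0}
    - {"translation":[0,-0.4,0],"spin":0,"jaw":0}
    - {"translation":[0,-0.4,0],"spin":0,"jaw":0}

```text
time: 11.95
tool_pos: [0.585, -0.3061, 0.016]
tool_rot: [3.14, -0.003, -0.523]
contact_force: [-1.6, -2.5, 6.3]
opening: 0.0005
grip_force: 3.3
```

```bash
python3 -c "
from h import *
s=where()
im,P,c,T=shot('wrist','pics/w6.png')
print(find(im,P,(-66,-27),.026,rad=65))"
```

```text
t 11.95 jig [-63.5 -54.1] z 16.0 yaw -29.98 F [-1.6 -2.5  6.3] op 0.5 grip 3.3
[(array([-27.8, -15.2]), array([ 31.1,  52.9, 149.4])), (array([-28.4, -39.8]), array([ 10.8,  48.3, 150.2]))]
```

View pics/w6.png

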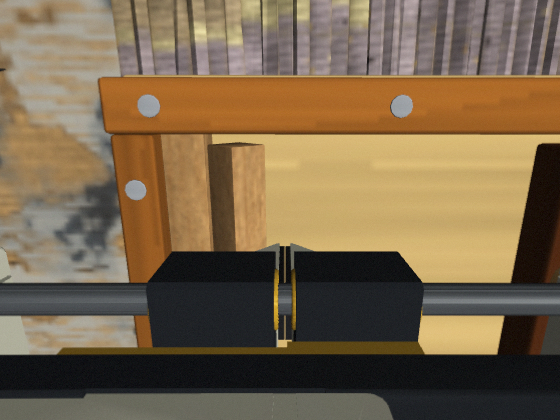

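B has tipped onto its edge: two of its faces show at cols 210–237 and 237–265. The tapered finger back pushes too high, so I'll measure the roll before deciding.

```bash
python3 -c "
from h import *
im,P,c,T=shot('wrist')
J=tojig(P.reshape(-1,3)*1000);Z=P.reshape(-1,3)[:,2]*1000
m=(J[:,0]>-32)&(J[:,0]<-15)&(J[:,1]<5)&(J[:,1]>-60)
for y in range(4,-60,-3):
    k=m&(abs(J[:,1]-y)<1.5)
    if k.sum():print(y,k.sum(),np.round(np.median(Z[k]),1))
"
```

```text
4 246 30.7
1 541 29.2
-2 125 26.7
-5 266 26.7
-8 259 26.7
-11 268 26.8
-14 263 26.7
-17 263 26.8
-20 338 25.1
-23 427 89.3
-26 913 99.9
-29 909 99.0
-32 956 98.4
-35 1006 97.3
-38 989 97.7
-41 972 98.4
-44 1004 97.4
-47 909 99.4
-50 903 99.2
-53 294 9.1
-56 605 96.4
-59 753 99.5
```

```bash
python3 -c "
from h import *
im,P,c,T=shot('wrist')
J=tojig(P.reshape(-1,3)*1000);Z=P.reshape(-1,3)[:,2]*1000
m=(J[:,0]>-32)&(J[:,0]<-10)&(Z<60)
for y in range(-17,-50,-2):
    k=m&(abs(J[:,1]-y)<1)
    if k.sum():print(y,k.sum(),np.round(np.percentile(Z[k],[10,50,90]),1))
"
```

```text
-17 234 [25.9 26.6 27.6]
-19 316 [22.4 26.4 27.4]
-21 213 [21.5 22.6 25. ]
-23 178 [23.3 24.3 25.3]
-25 184 [25.4 26.4 27.3]
-27 194 [27.3 28.4 29.4]
-29 194 [29.5 30.4 31.4]
-31 204 [31.4 32.3 33.4]
-33 269 [32.3 33.4 34.3]
-35 274 [30.7 31.8 32.9]
-37 265 [28.6 29.7 30.7]
-39 264 [26.4 27.6 28.8]
-41 245 [24.5 25.7 26.9]
-43 236 [22.6 23.7 24.9]
-45 281 [ 8.2  9.7 22.7]
-47 195 [7.9 8.7 9.5]
-49 191 [8.  8.8 9.4]
```

Roll is about 44°, just short of the balance point. Backing the finger off slowly should let it roll back flat.

>>> send_rows:
  targets:
    - {"translation":[0,0.3,0],"spin":0,"jaw":0}
    - {"translation":[0,0.6,0],"spin":0,"jaw":0}
    - {"translation":[0,0.9,0],"spin":0,"jaw":0}
    - {"translation":[0,1.2,0],"spin":0,"jaw":0}
    - {"translation":[0,1.5,0],"spin":0,"jaw":0}

```text
time: 12.6
tool_pos: [0.5767, -0.3182, 0.0145]
tool_rot: [-3.142, 0.0, -0.523]
contact_force: [0.3, -0.7, 0.3]
opening: 0.0005
grip_force: 0.0
```

```bash
cat >> h.py <<'E'
def prof(y0,y1,x0=-32,x1=-10,step=3,zmax=60,cam='wrist'):
    im,P,c,T=shot(cam)
    J=tojig(P.reshape(-1,3)*1000);Z=P.reshape(-1,3)[:,2]*1000
    m=(J[:,0]>x0)&(J[:,0]<x1)&(Z<zmax)
    print([(y,round(float(np.median(Z[m&(abs(J[:,1]-y)<step/2)])),1)) for y in range(y0,y1,-step) if (m&(abs(J[:,1]-y)<step/2)).sum()>10])
E
python3 -c "
from h import *
where();prof(-14,-65)"
```

```text
t 12.6 jig [-64.6 -68.7] z 14.5 yaw -29.99 F [ 0.3 -0.7  0.3] op 0.5 grip 0.0
[(-14, 26.8), (-17, 26.8), (-20, 18.9), (-23, 8.8), (-26, 8.7), (-29, 8.9), (-32, 26.5), (-35, 26.8), (-38, 26.8), (-41, 26.8), (-44, 26.8), (-47, 26.7), (-50, 25.4), (-53, 8.8), (-56, 8.8), (-59, 8.7), (-62, 8.8)]
```

B is flat again, upright, at y −32…−50. No more finger side-pushes: I'll space the strips out and let the flat jaw gather them. Next is C.

>>> send_rows:
  targets:
    - {"translation":[0,0,-4],"spin":0,"jaw":0}
    - {"translation":[-4,0.6,-6],"spin":0,"jaw":0.5}
    - {"translation":[-8.5,1.2,-8],"spin":0,"jaw":0.5}
    - {"translation":[-13,1.8,-10],"spin":0,"jaw":0.5}
    - {"translation":[-17.5,2.5,-11],"spin":0,"jaw":0.5}

```text
time: 13.15
tool_pos: [0.4119, -0.2519, 0.1262]
tool_rot: [3.141, -0.003, -0.523]
contact_force: [0.2, -0.5, 0.2]
opening: 0.0281
grip_force: 0.0
```

>>> send_rows:
  targets:
    - {"translation":[-2.5,0.7,0],"spin":-1.5,"jaw":0.5}
    - {"translation":[-2.5,0.7,0],"spin":-1.5,"jaw":0.5}
    - {"translation":[-2.5,0.7,0],"spin":-1.5,"jaw":0.5}
    - {"translation":[-2.5,0.7,0],"spin":-1.5,"jaw":0.5}
    - {"translation":[-2.5,0.7,0],"spin":-1.5,"jaw":0.5}

```text
time: 13.65
tool_pos: [0.3886, -0.2462, 0.1245]
tool_rot: [3.142, -0.0, -0.497]
contact_force: [0.1, 0.1, 0.0]
opening: 0.0456
grip_force: 0.0
```

```bash
python3 -c "
from h import *
where()
im,P,c,T=shot('wrist');print(find(im,P,(-266,-101),.018))"
```

```text
t 13.65 jig [-263.5 -100.4] z 124.5 yaw -28.48 F [0.1 0.1 0. ] op 45.6 grip 0.0
[(array([-264.5, -100.1]), array([ 18. , 119.7, 151.3]))]
```

>>> send_rows:
  targets:
    - {"translation":[0,0,4],"spin":0,"jaw":0.5}
    - {"translation":[0,0,8],"spin":0,"jaw":0.5}
    - {"translation":[0,0,10],"spin":0,"jaw":0.5}
    - {"translation":[0,0,11.5],"spin":0,"jaw":0.5}
    - {"translation":[0,0,12.1],"spin":0,"jaw":0.5}

```text
time: 14.2
tool_pos: [0.3874, -0.2454, 0.0019]
tool_rot: [-3.141, 0.003, -0.497]
contact_force: [0.2, -0.3, -0.4]
opening: 0.0459
grip_force: 0.0
```

>>> send_rows:
  targets:
    - {"translation":[0,0,0],"spin":0,"jaw":0.1}
    - {"translation":[0,0,0],"spin":0,"jaw":0.1}
    - {"translation":[0,0,0],"spin":0,"jaw":0.1}
    - {"translation":[0,0,0],"spin":0,"jaw":0.1}
    - {"translation":[0,0,0],"spin":0,"jaw":0.1}

```text
time: 14.7
tool_pos: [0.3882, -0.2462, 0.0044]
tool_rot: [3.141, -0.002, -0.497]
contact_force: [-0.7, 1.3, 4.5]
opening: 0.0176
grip_force: 20.0
```

>>> send_rows:
  targets:
    - {"translation":[0,0,0],"spin":0,"jaw":0.1}
    - {"translation":[0,0,0],"spin":0,"jaw":0.1}
    - {"translation":[0,0,-1],"spin":0,"jaw":0.1}
    - {"translation":[0,0,-3.5],"spin":0,"jaw":0.1}
    - {"translation":[0,0,-6],"spin":0,"jaw":0.1}

```text
time: 15.2
tool_pos: [0.3873, -0.2455, 0.0646]
tool_rot: [-3.141, 0.001, -0.497]
contact_force: [-0.1, -0.2, -0.6]
opening: 0.0176
grip_force: 20.0
```

```bash
python3 -c "
from h import *
where()"
```

```text
t 15.2 jig [-264.9 -100.5] z 64.6 yaw -28.49 F [-0.1 -0.2 -0.6] op 17.6 grip 20.0
```

>>> send_rows:
  targets:
    - {"translation":[4.5,-0.2,0],"spin":0,"jaw":0.1}
    - {"translation":[9,-0.4,0],"spin":0,"jaw":0.1}
    - {"translation":[13,-0.6,0],"spin":0,"jaw":0.1}
    - {"translation":[17,-0.8,0],"spin":0.7,"jaw":0.1}
    - {"translation":[20,-1,0],"spin":1.5,"jaw":0.1}

```text
time: 15.7
tool_pos: [0.5701, -0.3333, 0.0643]
tool_rot: [3.141, -0.001, -0.524]
contact_force: [-0.3, -0.9, -1.0]
opening: 0.0174
grip_force: 20.0
```

>>> send_rows:
  targets:
    - {"translation":[0,0,0],"spin":0,"jaw":0.1}
    - {"translation":[0,0,0],"spin":0,"jaw":0.1}
    - {"translation":[0,0,1],"spin":0,"jaw":0.1}
    - {"translation":[0,0,2],"spin":0,"jaw":0.1}
    - {"translation":[0,0,2],"spin":0,"jaw":0.1}

```text
time: 16.2
tool_pos: [0.5665, -0.3314, 0.0417]
tool_rot: [-3.141, 0.004, -0.524]
contact_force: [0.5, -0.4, -0.7]
opening: 0.0177
grip_force: 20.0
```

```bash
python3 -c "
from h import *
s=where();prof(-14,-110)
im,P,c,T=shot('wrist');print(find(im,P,(-60,-85),s['tool_pos'][2]+.0145))"
```

```text
t 16.2 jig [-66.8 -85.2] z 41.7 yaw -30.0 F [ 0.5 -0.4 -0.7] op 17.7 grip 20.0
[(-14, 26.7), (-17, 26.8), (-20, 18.7), (-23, 8.8), (-26, 8.8), (-32, 26.5), (-35, 26.8), (-38, 26.8), (-41, 26.7), (-44, 26.7), (-47, 26.7), (-50, 23.2), (-53, 8.8), (-56, 8.8), (-59, 8.8), (-62, 8.8), (-65, 8.7), (-68, 8.8), (-71, 8.7), (-74, 8.8), (-77, 55.6), (-80, 55.6), (-83, 55.7), (-86, 55.7), (-89, 55.7), (-92, 55.7), (-95, 55.5), (-98, 8.9), (-101, 8.7), (-104, 8.7), (-107, 8.8)]
[(array([-37.8, -85.2]), array([ 18.1,  62.3, 150. ])), (array([-94.3, -85.1]), array([ 17.9,  18.4, 150.3]))]
```

>>> send_rows:
  targets:
    - {"translation":[0,0,1.5],"spin":0,"jaw":0.1}
    - {"translation":[0,0,2.5],"spin":0,"jaw":0.1}
    - {"translation":[0,0,2.9],"spin":0,"jaw":0.1}
    - {"translation":[0,0,2.9],"spin":0,"jaw":0.1}
    - {"translation":[0,0,2.9],"spin":0,"jaw":0.1}

```text
time: 16.8
tool_pos: [0.5684, -0.3326, 0.0147]
tool_rot: [3.142, -0.0, -0.523]
contact_force: [0.1, 0.2, -1.0]
opening: 0.0178
grip_force: 20.0
```

>>> send_rows:
  targets:
    - {"translation":[0,0,0],"spin":0,"jaw":0.27}
    - {"translation":[0,0,0],"spin":0,"jaw":0.27}
    - {"translation":[0,0,0],"spin":0,"jaw":0.27}
    - {"translation":[0,0,-2],"spin":0,"jaw":0.27}
    - {"translation":[0,0,-5],"spin":0,"jaw":0.27}

```text
time: 17.3
tool_pos: [0.5672, -0.3317, 0.0634]
tool_rot: [-3.141, 0.004, -0.523]
contact_force: [0.0, -0.4, -0.1]
opening: 0.0247
grip_force: 0.0
```

>>> send_rows:
  targets:
    - {"translation":[0,-3,-3],"spin":0,"jaw":0.5}
    - {"translation":[0,-7,-7],"spin":0,"jaw":0.5}
    - {"translation":[0,-11,-10],"spin":0,"jaw":0.5}
    - {"translation":[-2,-15,-10],"spin":0,"jaw":0.5}
    - {"translation":[-5,-18,-10],"spin":0,"jaw":0.5}

```text
time: 17.8
tool_pos: [0.617, -0.1496, 0.1665]
tool_rot: [-3.14, -0.005, -0.523]
contact_force: [0.3, -0.2, 0.3]
opening: 0.0459
grip_force: 0.0
```

```bash
python3 -c "
from h import *
where()
im,P,c,T=shot('wrist','pics/w7.png');print(find(im,P,(-217,172),.014));print(find(im,P,(-60,-60),.026,rad=100))
im,P,c,T=shot('top');print(find(im,P,(-217,172),.014));print(find(im,P,(-60,-60),.026,rad=100))"
```

```text
t 17.8 jig [-114.    97.5] z 166.5 yaw -29.94 F [ 0.3 -0.2  0.3] op 45.9 grip 0.0
[(array([-164. ,  176.9]), array([ 18.3,  18.3, 155.2]))]
[(array([-59.2, -10.9]), array([ 18.5, 119.7, 150.2])), (array([-64.1, -41.6]), array([ 18.8, 118.9, 150.3])), (array([-64.7, -85.2]), array([ 19.7, 119.8, 149.8]))]
[(array([-210.4,  173.1]), array([ 18.4, 106. , 155.7]))]
[(array([-23.3, -34.7]), array([112.4, 182.2, 105.4])), (array([-66.1, -42.5]), array([ 18.3, 120.3, 149.9])), (array([-67. , -85.8]), array([ 18. , 120.2, 150. ]))]
```

>>> send_rows:
  targets:
    - {"translation":[-3,-2.2,1],"spin":-1.5,"jaw":0.5}
    - {"translation":[-6,-4.4,2],"spin":-3,"jaw":0.5}
    - {"translation":[-9,-6.6,3],"spin":-5.3,"jaw":0.5}
    - {"translation":[-10.3,-7.5,4],"spin":-5.3,"jaw":0.5}
    - {"translation":[-10.3,-7.5,4],"spin":-5.3,"jaw":0.5}

```text
time: 18.4
tool_pos: [0.5618, -0.0338, 0.1238]
tool_rot: [3.141, 0.003, -0.429]
contact_force: [0.1, -0.8, 0.3]
opening: 0.0459
grip_force: 0.0
```

```bash
python3 -c "
from h import *
where()
im,P,c,T=shot('wrist');print(find(im,P,(-217,172),.014))"
```

```text
t 18.4 jig [-219.8  170.2] z 123.8 yaw -24.57 F [ 0.1 -0.8  0.3] op 45.9 grip 0.0
[(array([-215. ,  172.4]), array([ 18. , 119.5, 155.3]))]
```

>>> send_rows:
  targets:
    - {"translation":[0.4,-0.2,4],"spin":0,"jaw":0.5}
    - {"translation":[0.4,-0.2,8],"spin":0,"jaw":0.5}
    - {"translation":[0.4,-0.2,10.5],"spin":0,"jaw":0.5}
    - {"translation":[0.4,-0.2,12],"spin":0,"jaw":0.5}
    - {"translation":[0.4,-0.2,12.4],"spin":0,"jaw":0.5}

```text
time: 18.95
tool_pos: [0.5678, -0.0367, -0.0008]
tool_rot: [3.141, 0.002, -0.433]
contact_force: [0.4, 0.3, -0.2]
opening: 0.0461
grip_force: 0.0
```

>>> send_rows:
  targets:
    - {"translation":[0,0,0],"spin":0,"jaw":0.1}
    - {"translation":[0,0,0],"spin":0,"jaw":0.1}
    - {"translation":[0,0,0],"spin":0,"jaw":0.1}
    - {"translation":[0,0,0],"spin":0,"jaw":0.1}
    - {"translation":[0,0,0],"spin":0,"jaw":0.1}

```text
time: 19.45
tool_pos: [0.5684, -0.0352, 0.0017]
tool_rot: [-3.141, -0.002, -0.431]
contact_force: [-1.0, -1.2, 4.3]
opening: 0.018
grip_force: 20.0
```

>>> send_rows:
  targets:
    - {"translation":[0,0,0],"spin":0,"jaw":0.1}
    - {"translation":[0,0,0],"spin":0,"jaw":0.1}
    - {"translation":[0,0,-1],"spin":0,"jaw":0.1}
    - {"translation":[0,0,-4],"spin":0,"jaw":0.1}
    - {"translation":[0,0,-7],"spin":0,"jaw":0.1}

```text
time: 19.95
tool_pos: [0.567, -0.0348, 0.0713]
tool_rot: [3.141, 0.002, -0.431]
contact_force: [0.2, -0.0, -0.5]
opening: 0.0174
grip_force: 20.0
```

```bash
python3 -c "
from h import *
where()"
```

```text
t 19.95 jig [-214.7  171.9] z 71.3 yaw -24.68 F [ 0.2 -0.  -0.5] op 17.4 grip 20.0
```

>>> send_rows:
  targets:
    - {"translation":[1.5,3.7,0],"spin":0,"jaw":0.1}
    - {"translation":[3,7.4,0],"spin":0,"jaw":0.1}
    - {"translation":[4.5,11.1,0],"spin":0,"jaw":0.1}
    - {"translation":[6,14.8,0],"spin":0,"jaw":0.1}
    - {"translation":[7.3,18.6,0],"spin":0,"jaw":0.1}

```text
time: 20.45
tool_pos: [0.5562, -0.2359, 0.0713]
tool_rot: [-3.142, -0.0, -0.431]
contact_force: [0.0, 0.3, -0.3]
opening: 0.0181
grip_force: 20.0
```

>>> send_rows:
  targets:
    - {"translation":[1.5,4,0],"spin":1.5,"jaw":0.1}
    - {"translation":[3,8,0],"spin":3,"jaw":0.1}
    - {"translation":[4.5,11.5,0],"spin":5.3,"jaw":0.1}
    - {"translation":[4.9,12.6,1.5],"spin":5.3,"jaw":0.1}
    - {"translation":[4.9,12.6,2.5],"spin":5.3,"jaw":0.1}

```text
time: 20.95
tool_pos: [0.5473, -0.3707, 0.0446]
tool_rot: [-3.141, 0.001, -0.525]
contact_force: [-0.3, 0.3, -1.3]
opening: 0.0177
grip_force: 20.0
```

```bash
python3 -c "
from h import *
s=where();prof(-30,-190)
im,P,c,T=shot('wrist');print(find(im,P,(-60,-127),s['tool_pos'][2]+.0145))"
```

```text
t 20.95 jig [ -63.8 -128.8] z 44.6 yaw -30.1 F [-0.3  0.3 -1.3] op 17.7 grip 20.0
[(-33, 26.6), (-36, 26.7), (-39, 26.8), (-42, 26.7), (-45, 26.8), (-48, 26.6), (-51, 18.5), (-54, 8.8), (-57, 8.7), (-60, 8.8), (-63, 8.7), (-66, 8.7), (-69, 8.8), (-72, 8.9), (-75, 26.1), (-78, 26.8), (-81, 26.8), (-84, 26.8), (-87, 26.8), (-90, 26.7), (-93, 25.0), (-96, 8.8), (-99, 8.8), (-102, 8.8), (-105, 8.7), (-108, 8.8), (-111, 8.8), (-114, 8.7), (-117, 8.8), (-120, 57.2), (-123, 57.3), (-126, 57.3), (-129, 57.3), (-132, 57.3), (-135, 57.3), (-138, 57.4), (-141, 8.8), (-144, 8.8), (-147, 8.8), (-150, 8.8), (-153, 8.8), (-156, 8.8), (-159, 8.8), (-162, 8.8), (-165, 8.6), (-168, 8.8), (-171, 20.2), (-174, 30.8), (-177, 30.8), (-180, 30.8), (-183, 30.9), (-186, 30.9), (-189, 31.0)]
[(array([ -38.7, -126.8]), array([ 18.1,  62.5, 150.2])), (array([ -94.8, -126.8]), array([ 18. ,  18.7, 150.4]))]
```

>>> send_rows:
  targets:
    - {"translation":[0,0.3,0.5],"spin":0,"jaw":0.1}
    - {"translation":[0,0.3,1.5],"spin":0,"jaw":0.1}
    - {"translation":[0,0.3,2.5],"spin":0,"jaw":0.1}
    - {"translation":[0,0.3,3.0],"spin":0,"jaw":0.1}
    - {"translation":[0,0.3,3.0],"spin":0,"jaw":0.1}

```text
time: 21.55
tool_pos: [0.5466, -0.3714, 0.0148]
tool_rot: [-3.141, 0.001, -0.523]
contact_force: [-0.1, 0.5, -1.2]
opening: 0.0179
grip_force: 20.0
```

>>> send_rows:
  targets:
    - {"translation":[0,0,0],"spin":0,"jaw":0.27}
    - {"translation":[0,0,0],"spin":0,"jaw":0.27}
    - {"translation":[0,0,0],"spin":0,"jaw":0.27}
    - {"translation":[0,0,-2],"spin":0,"jaw":0.27}
    - {"translation":[0,0,-5],"spin":0,"jaw":0.27}

```text
time: 22.05
tool_pos: [0.5456, -0.3712, 0.0645]
tool_rot: [-3.141, 0.004, -0.524]
contact_force: [0.6, -0.0, 0.5]
opening: 0.0251
grip_force: 0.0
```

>>> send_rows:
  targets:
    - {"translation":[0,2,-4],"spin":0,"jaw":0.6}
    - {"translation":[0,4,-7],"spin":0,"jaw":0.6}
    - {"translation":[0,5.6,-7],"spin":0,"jaw":0.6}
    - {"translation":[0,5.6,-7],"spin":0,"jaw":0.6}
    - {"translation":[0,5.6,-7],"spin":0,"jaw":0.6}

```text
time: 22.55
tool_pos: [0.5181, -0.4198, 0.1342]
tool_rot: [-3.14, 0.003, -0.524]
contact_force: [0.2, 0.3, -0.1]
opening: 0.0543
grip_force: 0.0
```

```bash
python3 -c "
from h import *
s=where();prof(0,-190)
im,P,c,T=shot('wrist','pics/w8.png')
J=tojig(P.reshape(-1,3)*1000).reshape(420,560,2)
m=(abs(P[...,2]-.0685)<.004)&(np.hypot(J[...,0]+65,J[...,1]+184)<40)
print('knob',J[m].mean(0) if m.any() else None,m.sum(),J[m].min(0),J[m].max(0))
print(find(im,P,(-60,-100),.026,rad=100))"
```

```text
t 22.55 jig [ -64.5 -186. ] z 134.2 yaw -30.04 F [ 0.2  0.3 -0.1] op 54.3 grip 0.0
[(0, 27.9), (-3, 26.7), (-6, 26.8), (-9, 26.7), (-12, 26.7), (-15, 26.7), (-18, 24.4), (-21, 14.7), (-24, 9.1), (-33, 26.6), (-36, 26.7), (-39, 26.7), (-42, 26.9), (-45, 26.7), (-48, 26.8), (-51, 18.5), (-54, 8.8), (-57, 8.8), (-60, 8.7), (-63, 8.7), (-66, 8.7), (-69, 9.0), (-78, 26.6), (-81, 26.7), (-84, 26.8), (-87, 26.7), (-90, 26.9), (-93, 23.9), (-96, 9.2), (-99, 8.7), (-102, 8.6), (-105, 8.7), (-108, 8.7), (-111, 8.7), (-114, 8.8), (-117, 9.1), (-120, 26.1), (-123, 26.7), (-126, 26.9), (-129, 26.9), (-132, 26.9), (-135, 26.8), (-138, 23.8), (-141, 8.8), (-144, 8.7), (-147, 8.7), (-150, 8.8), (-153, 8.7), (-156, 8.8), (-159, 8.6), (-162, 8.8), (-165, 8.8), (-168, 8.9), (-171, 28.7), (-174, 30.9), (-177, 31.0), (-180, 31.0), (-183, 31.0), (-186, 30.9), (-189, 30.8)]
knob [ -63.68006481 -184.30095352] 748 [ -74.99642907 -195.25237421] [ -53.63833554 -173.94832072]
[(array([-52.8, -10.9]), array([ 20.9, 103. , 150. ])), (array([-53.9, -42.4]), array([ 19.1,  99.2, 150.2])), (array([-54.9, -85.6]), array([ 19.1,  98.8, 150.2])), (array([ -52.3, -130. ]), array([ 18.5,  93. , 150. ]))]
```

View pics/w8.png

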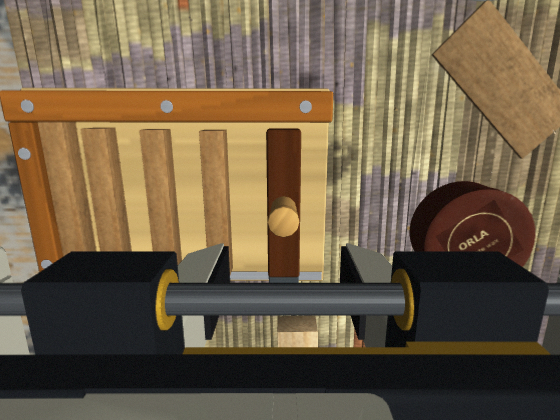

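>>> send_rows:
  targets:
    - {"translation":[0.1,-0.2,4],"spin":0,"jaw":0.6}
    - {"translation":[0.1,-0.2,7],"spin":0,"jaw":0.6}
    - {"translation":[0.1,-0.2,9],"spin":0,"jaw":0.6}
    - {"translation":[0.1,-0.2,9.6],"spin":0,"jaw":0.6}
    - {"translation":[0.1,-0.2,9.6],"spin":0,"jaw":0.6}

```text
time: 23.15
tool_pos: [0.5205, -0.4182, 0.0383]
tool_rot: [-3.141, 0.003, -0.523]
contact_force: [-0.2, 0.4, 0.3]
opening: 0.0553
grip_force: 0.0
```

>>> send_rows:
  targets:
    - {"translation":[0,0,0],"spin":0,"jaw":0.1}
    - {"translation":[0,0,0],"spin":0,"jaw":0.1}
    - {"translation":[0,0,0],"spin":0,"jaw":0.1}
    - {"translation":[0,0,0],"spin":0,"jaw":0.1}
    - {"translation":[0,0,0],"spin":0,"jaw":0.1}

```text
time: 23.65
tool_pos: [0.5208, -0.4195, 0.0403]
tool_rot: [3.141, -0.001, -0.523]
contact_force: [-0.2, 0.7, 2.2]
opening: 0.0204
grip_force: 20.0
```

```bash
python3 -c "
from h import *
s=where()"
```

```text
t 23.65 jig [ -62.4 -184.4] z 40.3 yaw -29.99 F [-0.2  0.7  2.2] op 20.4 grip 20.0
```

>>> send_rows:
  targets:
    - {"translation":[0,-1,0],"spin":0,"jaw":0.1}
    - {"translation":[0,-2,0],"spin":0,"jaw":0.1}
    - {"translation":[0,-3,0],"spin":0,"jaw":0.1}
    - {"translation":[0,-4,0],"spin":0,"jaw":0.1}
    - {"translation":[0,-5,0],"spin":0,"jaw":0.1}

```text
time: 24.15
tool_pos: [0.5463, -0.3753, 0.0402]
tool_rot: [3.141, -0.001, -0.523]
contact_force: [-2.8, -2.9, 4.5]
opening: 0.0203
grip_force: 20.0
```

>>> send_rows:
  targets:
    - {"translation":[0,-1,0],"spin":0,"jaw":0.1}
    - {"translation":[0,-2,0],"spin":0,"jaw":0.1}
    - {"translation":[0,-2.8,0],"spin":0,"jaw":0.1}
    - {"translation":[0,-3.5,0],"spin":0,"jaw":0.1}
    - {"translation":[0,-3.6,0],"spin":0,"jaw":0.1}

```text
time: 24.65
tool_pos: [0.5647, -0.3436, 0.0402]
tool_rot: [3.142, -0.001, -0.522]
contact_force: [-1.8, -2.9, 5.3]
opening: 0.0203
grip_force: 20.0
```

```bash
python3 -c "
from h import *
s=where();prof(0,-120)"
```

```text
t 24.65 jig [-62.3 -96.7] z 40.2 yaw -29.91 F [-1.8 -2.9  5.3] op 20.3 grip 20.0
[(0, 28.4), (-3, 26.6), (-6, 26.8), (-9, 26.8), (-12, 26.9), (-15, 26.8), (-18, 26.7), (-21, 16.5), (-24, 9.0), (-30, 26.7), (-33, 26.8), (-36, 26.7), (-39, 26.8), (-42, 26.8), (-45, 26.8), (-48, 26.6), (-51, 26.7), (-54, 26.8), (-57, 26.8), (-60, 26.8), (-63, 26.7), (-66, 26.7), (-69, 26.8), (-72, 26.7), (-75, 26.7), (-78, 26.8), (-81, 26.7), (-84, 30.0), (-87, 30.9), (-90, 31.1), (-93, 31.0), (-96, 31.0), (-99, 31.0), (-102, 30.9), (-105, 31.0), (-108, 30.7), (-111, 8.7), (-114, 8.7), (-117, 8.8)]
```

Three strips gathered with no tipping. Reopening the jaw to make room for the wide block.

>>> send_rows:
  targets:
    - {"translation":[0,1,0],"spin":0,"jaw":0.1}
    - {"translation":[0,3,0],"spin":0,"jaw":0.1}
    - {"translation":[0,5,0],"spin":0,"jaw":0.1}
    - {"translation":[0,7,0],"spin":0,"jaw":0.1}
    - {"translation":[0,8.7,0],"spin":0,"jaw":0.1}

```text
time: 25.2
tool_pos: [0.521, -0.419, 0.0402]
tool_rot: [-3.14, -0.0, -0.523]
contact_force: [0.5, 2.6, 6.8]
opening: 0.0205
grip_force: 20.0
```

>>> send_rows:
  targets:
    - {"translation":[0,0,0],"spin":0,"jaw":0.6}
    - {"translation":[0,0,0],"spin":0,"jaw":0.6}
    - {"translation":[0,0,0],"spin":0,"jaw":0.7}
    - {"translation":[0,0,-4],"spin":0,"jaw":0.7}
    - {"translation":[-2,0,-8],"spin":0,"jaw":0.7}

```text
time: 25.7
tool_pos: [0.5038, -0.4091, 0.1188]
tool_rot: [-3.14, 0.002, -0.522]
contact_force: [0.3, -0.7, 0.6]
opening: 0.0557
grip_force: 0.0
```

>>> send_rows:
  targets:
    - {"translation":[-4,0.5,0],"spin":0,"jaw":0.7}
    - {"translation":[-8,1,0],"spin":0,"jaw":0.7}
    - {"translation":[-12,1.4,0],"spin":0,"jaw":0.7}
    - {"translation":[-16,1.4,0],"spin":-1,"jaw":0.7}
    - {"translation":[-16,1.4,0],"spin":-1.3,"jaw":0.7}

```text
time: 26.2
tool_pos: [0.3535, -0.3378, 0.1189]
tool_rot: [-3.139, 0.006, -0.5]
contact_force: [-0.6, 0.0, 0.2]
opening: 0.0647
grip_force: 0.0
```

```bash
python3 -c "
from h import *
s=where();prof(0,-190,-60,-10)
im,P,c,T=shot('wrist','pics/w9.png')
print(find(im,P,(-248,-198),.026,sat=(30,190)))"
```

```text
t 26.2 jig [-248.1 -197.3] z 118.9 yaw -28.66 F [-0.6  0.   0.2] op 64.7 grip 0.0
[]
[(array([-241.7, -197.9]), array([ 36.1, 125. , 151.4]))]
```

>>> send_rows:
  targets:
    - {"translation":[0.1,0,4],"spin":0,"jaw":0.7}
    - {"translation":[0.1,0,7],"spin":0,"jaw":0.7}
    - {"translation":[0.1,0,9],"spin":0,"jaw":0.7}
    - {"translation":[0.1,0,10.5],"spin":0,"jaw":0.7}
    - {"translation":[0.1,0,11.2],"spin":0,"jaw":0.7}

```text
time: 26.8
tool_pos: [0.3591, -0.3428, 0.0061]
tool_rot: [-3.141, 0.001, -0.5]
contact_force: [0.3, 0.3, 0.6]
opening: 0.0642
grip_force: 0.0
```

>>> send_rows:
  targets:
    - {"translation":[0,0,0],"spin":0,"jaw":0.3}
    - {"translation":[0,0,0],"spin":0,"jaw":0.3}
    - {"translation":[0,0,0],"spin":0,"jaw":0.3}
    - {"translation":[0,0,0],"spin":0,"jaw":0.3}
    - {"translation":[0,0,0],"spin":0,"jaw":0.3}
  force: 25

```text
time: 27.3
tool_pos: [0.3585, -0.3432, 0.0085]
tool_rot: [3.141, -0.002, -0.501]
contact_force: [1.1, 0.6, 3.2]
opening: 0.0361
grip_force: 25.0
```

>>> send_rows:
  targets:
    - {"translation":[0,0,0],"spin":0,"jaw":0.3}
    - {"translation":[0,0,0],"spin":0,"jaw":0.3}
    - {"translation":[0,0,-1],"spin":0,"jaw":0.3}
    - {"translation":[0,0,-4],"spin":0,"jaw":0.3}
    - {"translation":[0,0,-7],"spin":0,"jaw":0.3}

```text
time: 27.8
tool_pos: [0.3575, -0.3423, 0.0784]
tool_rot: [-3.141, 0.002, -0.501]
contact_force: [-0.1, -1.1, -1.3]
opening: 0.036
grip_force: 25.0
```

```bash
python3 -c "
from h import *
s=where()"
```

```text
t 27.8 jig [-242.4 -199.1] z 78.4 yaw -28.69 F [-0.1 -1.1 -1.3] op 36.0 grip 25.0
```

>>> send_rows:
  targets:
    - {"translation":[0,-2.3,0],"spin":0,"jaw":0.3}
    - {"translation":[0.5,-5,0],"spin":0,"jaw":0.3}
    - {"translation":[2,-7,0],"spin":0,"jaw":0.3}
    - {"translation":[5,-7,0],"spin":0,"jaw":0.3}
    - {"translation":[9,-7,0],"spin":0,"jaw":0.3}

```text
time: 28.3
tool_pos: [0.4708, -0.3237, 0.0784]
tool_rot: [-3.142, 0.001, -0.5]
contact_force: [0.5, -0.7, -0.9]
opening: 0.0361
grip_force: 25.0
```

>>> send_rows:
  targets:
    - {"translation":[4,0,0],"spin":0,"jaw":0.3}
    - {"translation":[7,0,0],"spin":0.6,"jaw":0.3}
    - {"translation":[8.6,0,0],"spin":1.3,"jaw":0.3}
    - {"translation":[8.6,0,0],"spin":1.3,"jaw":0.3}
    - {"translation":[8.6,0,1.5],"spin":1.3,"jaw":0.3}

```text
time: 28.8
tool_pos: [0.5465, -0.3664, 0.0641]
tool_rot: [3.141, -0.003, -0.523]
contact_force: [-0.5, -0.7, -1.3]
opening: 0.0361
grip_force: 25.0
```

```bash
python3 -c "
from h import *
s=where();prof(0,-190,-32,-12,zmax=95)
im,P,c,T=shot('wrist','pics/w9.png')
print(find(im,P,(-60,-125),s['tool_pos'][2]+.017,sat=(30,190)))"
```

```text
t 28.8 jig [ -66.6 -125.5] z 64.1 yaw -29.96 F [-0.5 -0.7 -1.3] op 36.1 grip 25.0
[(0, 27.8), (-3, 26.7), (-6, 26.8), (-9, 26.7), (-12, 26.8), (-15, 26.8), (-18, 26.6), (-21, 18.1), (-30, 26.7), (-33, 27.0), (-36, 26.7), (-39, 26.9), (-42, 26.8), (-45, 26.8), (-48, 26.7), (-51, 26.7), (-54, 26.8), (-57, 26.8), (-60, 26.9), (-63, 26.9), (-66, 26.8), (-69, 26.7), (-72, 26.8), (-75, 26.8), (-78, 26.7), (-81, 26.9), (-84, 17.7), (-87, 8.8), (-90, 8.8), (-93, 8.7), (-96, 8.6), (-99, 8.7), (-108, 82.4), (-111, 82.4), (-114, 82.4), (-117, 82.4), (-120, 82.4), (-123, 82.4), (-126, 82.5), (-129, 82.4), (-132, 82.4), (-135, 82.5), (-138, 82.5), (-141, 82.4), (-144, 82.4), (-153, 8.7), (-156, 8.8), (-159, 8.8), (-162, 8.7), (-165, 8.7), (-168, 8.6), (-171, 8.7), (-174, 22.6), (-177, 31.0), (-180, 30.9), (-183, 30.9), (-186, 31.0), (-189, 31.0)]
[(array([ -39., -125.]), array([ 36.1,  63. , 150. ])), (array([ -94.7, -124.9]), array([18.5, 35.8, 59.4]))]
```

View pics/w9.png

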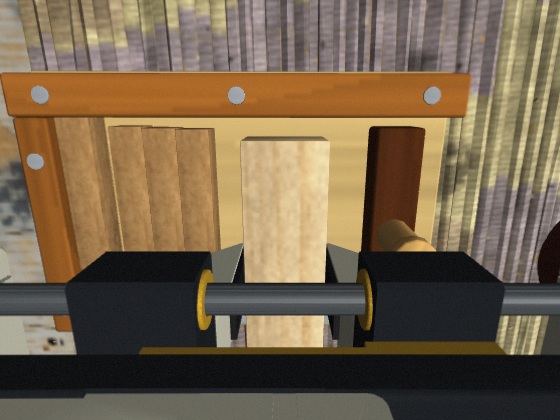

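The row reads well: a small J–B gap, three strips together, and the block hovering at cols 242–329 clear of both. Lowering it.

>>> send_rows:
  targets:
    - {"translation":[0,0.1,2],"spin":0,"jaw":0.3}
    - {"translation":[0,0.1,3.5],"spin":0,"jaw":0.3}
    - {"translation":[0,0.1,4.4],"spin":0,"jaw":0.3}
    - {"translation":[0,0.1,4.7],"spin":0,"jaw":0.3}
    - {"translation":[0,0.1,4.7],"spin":0,"jaw":0.3}

```text
time: 29.4
tool_pos: [0.5451, -0.3664, 0.0161]
tool_rot: [-3.142, 0.001, -0.523]
contact_force: [-0.6, 0.4, 2.0]
opening: 0.0359
grip_force: 25.0
```

>>> send_rows:
  targets:
    - {"translation":[0,0,0],"spin":0,"jaw":0.46}
    - {"translation":[0,0,0],"spin":0,"jaw":0.46}
    - {"translation":[0,0,0],"spin":0,"jaw":0.46}
    - {"translation":[0,0,-3],"spin":0,"jaw":0.46}
    - {"translation":[0,0,-7],"spin":0,"jaw":0.46}

```text
time: 29.9
tool_pos: [0.5443, -0.3657, 0.084]
tool_rot: [-3.141, 0.005, -0.523]
contact_force: [0.6, 0.2, 0.2]
opening: 0.0422
grip_force: 0.0
```

```bash
python3 -c "
from h import *
s=where();prof(-75,-190,-32,-12,zmax=75)
im,P,c,T=shot('wrist')
print(find(im,P,(-60,-125),.034,sat=(30,190)))"
```

```text
t 29.9 jig [ -68.9 -126.1] z 84.0 yaw -29.99 F [0.6 0.2 0.2] op 42.2 grip 0.0
[(-75, 26.7), (-78, 26.8), (-81, 26.8), (-84, 17.1), (-87, 8.7), (-90, 8.9), (-93, 8.6), (-96, 8.7), (-99, 8.8), (-102, 8.7), (-105, 8.9), (-108, 34.8), (-111, 34.8), (-114, 34.8), (-117, 34.8), (-120, 34.8), (-123, 34.8), (-126, 34.7), (-129, 34.7), (-132, 34.8), (-135, 34.8), (-138, 34.7), (-141, 34.8), (-144, 34.8), (-147, 8.7), (-150, 8.7), (-153, 8.8), (-156, 8.7), (-159, 8.9), (-162, 8.8), (-165, 8.8), (-168, 8.8), (-171, 8.7), (-174, 22.3), (-177, 31.0), (-180, 30.9), (-183, 31.0), (-186, 30.9), (-189, 31.0)]
[(array([ -55.4, -126.2]), array([ 36.1,  98.7, 150. ])), (array([-131.9, -126.1]), array([ 5.7, 34.8, 60.5]))]
```

>>> send_rows:
  targets:
    - {"translation":[0.2,3,0],"spin":0,"jaw":0.6}
    - {"translation":[0.5,5.8,0],"spin":0,"jaw":0.6}
    - {"translation":[0.5,5.8,0],"spin":0,"jaw":0.6}
    - {"translation":[0.5,5.8,2],"spin":0,"jaw":0.6}
    - {"translation":[0.5,5.8,4.3],"spin":0,"jaw":0.6}

```text
time: 30.5
tool_pos: [0.5215, -0.4198, 0.0429]
tool_rot: [3.141, -0.002, -0.524]
contact_force: [-0.1, -0.1, 0.2]
opening: 0.0548
grip_force: 0.0
```

>>> send_rows:
  targets:
    - {"translation":[0,0,0],"spin":0,"jaw":0.1}
    - {"translation":[0,0,0],"spin":0,"jaw":0.1}
    - {"translation":[0,0,0],"spin":0,"jaw":0.1}
    - {"translation":[0,0,0],"spin":0,"jaw":0.1}
    - {"translation":[0,0,0],"spin":0,"jaw":0.1}

```text
time: 31.0
tool_pos: [0.5214, -0.4203, 0.044]
tool_rot: [3.14, -0.002, -0.523]
contact_force: [-0.5, -1.3, 3.2]
opening: 0.0204
grip_force: 25.1
```

>>> send_rows:
  targets:
    - {"translation":[0,0,0],"spin":0,"jaw":0.1}
    - {"translation":[0,-1,0],"spin":0,"jaw":0.1}
    - {"translation":[0,-2,0],"spin":0,"jaw":0.1}
    - {"translation":[0,-3,0],"spin":0,"jaw":0.1}
    - {"translation":[0,-4,0],"spin":0,"jaw":0.1}

```text
time: 31.5
tool_pos: [0.5417, -0.3852, 0.044]
tool_rot: [3.14, -0.003, -0.523]
contact_force: [-1.7, -2.9, 5.9]
opening: 0.0201
grip_force: 25.0
```

```bash
python3 -c "
from h import *
s=where();prof(0,-160,-32,-12,zmax=75)"
```

```text
t 31.5 jig [ -61.4 -144.2] z 44.0 yaw -29.99 F [-1.7 -2.9  5.9] op 20.1 grip 25.0
[(0, 26.6), (-3, 26.6), (-6, 26.8), (-9, 26.7), (-12, 26.8), (-15, 26.9), (-18, 25.7), (-21, 20.2), (-30, 26.7), (-33, 26.7), (-36, 26.7), (-39, 26.7), (-42, 26.9), (-45, 26.7), (-48, 26.8), (-51, 26.7), (-54, 26.8), (-57, 26.7), (-60, 26.8), (-63, 26.7), (-66, 26.7), (-69, 26.8), (-72, 26.8), (-75, 26.9), (-78, 26.8), (-81, 26.8), (-84, 17.7), (-87, 9.0), (-96, 34.7), (-99, 34.8), (-102, 34.7), (-105, 34.7), (-108, 34.7), (-111, 34.8), (-114, 34.7), (-117, 34.8), (-120, 34.7), (-123, 34.7), (-126, 34.8), (-129, 34.8), (-132, 30.8), (-135, 31.0), (-138, 31.0), (-141, 30.9), (-144, 30.9), (-147, 30.9), (-150, 31.0), (-153, 30.9), (-156, 30.7), (-159, 8.7)]
```

>>> send_rows:
  targets:
    - {"translation":[0,-0.5,0],"spin":0,"jaw":0.1}
    - {"translation":[0,-1,0],"spin":0,"jaw":0.1}
    - {"translation":[0,-1.5,0],"spin":0,"jaw":0.1}
    - {"translation":[0,-1.9,0],"spin":0,"jaw":0.1}
    - {"translation":[0,-1.9,0],"spin":0,"jaw":0.1}

```text
time: 32.05
tool_pos: [0.5514, -0.3683, 0.044]
tool_rot: [3.141, -0.003, -0.523]
contact_force: [-0.4, -1.1, 5.9]
opening: 0.0203
grip_force: 25.0
```

>>> send_rows:
  targets:
    - {"translation":[0,-0.1,0],"spin":0,"jaw":0.1}
    - {"translation":[0,-0.2,0],"spin":0,"jaw":0.1}
    - {"translation":[0,-0.2,0],"spin":0,"jaw":0.1}
    - {"translation":[0,-0.2,0],"spin":0,"jaw":0.1}
    - {"translation":[0,-0.2,0],"spin":0,"jaw":0.1}

```text
time: 32.55
tool_pos: [0.5521, -0.3672, 0.044]
tool_rot: [3.141, -0.003, -0.523]
contact_force: [-1.1, -2.5, 5.3]
opening: 0.0203
grip_force: 25.0
```

```bash
python3 -c "
from h import *
s=where();prof(0,-140,-28,-12,zmax=75,step=2)"
```

```text
t 32.55 jig [ -61.4 -123.4] z 44.0 yaw -29.98 F [-1.1 -2.5  5.3] op 20.3 grip 25.0
[(0, 27.8), (-2, 26.4), (-4, 26.8), (-6, 26.7), (-8, 26.7), (-10, 26.7), (-12, 26.7), (-14, 26.8), (-16, 26.7), (-18, 26.7), (-20, 26.5), (-22, 26.7), (-24, 26.8), (-26, 26.8), (-28, 26.7), (-30, 26.8), (-32, 26.7), (-34, 26.6), (-36, 26.7), (-38, 26.8), (-40, 26.9), (-42, 26.7), (-44, 26.8), (-46, 26.8), (-48, 26.8), (-50, 26.7), (-52, 26.8), (-54, 26.8), (-56, 26.8), (-58, 26.8), (-60, 26.8), (-62, 26.8), (-64, 26.6), (-66, 26.9), (-68, 26.8), (-70, 26.7), (-72, 26.8), (-74, 34.3), (-76, 34.7), (-78, 34.8), (-80, 34.8), (-82, 34.8), (-84, 34.8), (-86, 34.8), (-88, 34.8), (-90, 34.7), (-92, 34.8), (-94, 34.8), (-96, 34.8), (-98, 34.9), (-100, 34.7), (-102, 34.7), (-104, 34.7), (-106, 34.8), (-108, 34.8), (-110, 34.1), (-112, 30.7), (-114, 30.9), (-116, 31.0), (-118, 31.0), (-120, 31.0), (-122, 31.0), (-124, 31.0), (-126, 31.0), (-128, 31.0), (-130, 31.0), (-132, 31.0), (-134, 30.9), (-136, 30.3), (-138, 8.8)]
```

>>> send_rows:
  targets:
    - {"translation":[0,0,0],"spin":0,"jaw":0.5}
    - {"translation":[0,0,0],"spin":0,"jaw":0.5}
    - {"translation":[0,0,0],"spin":0,"jaw":0.5}
    - {"translation":[0,0,-3],"spin":0,"jaw":0.5}
    - {"translation":[-3,0,-6],"spin":0,"jaw":0}

```text
time: 33.1
tool_pos: [0.5265, -0.352, 0.1019]
tool_rot: [-3.141, 0.0, -0.523]
contact_force: [0.4, -0.5, 1.5]
opening: 0.0412
grip_force: 0.0
```

>>> send_rows:
  targets:
    - {"translation":[-4,-3.5,0],"spin":0,"jaw":0}
    - {"translation":[-7,-7.3,0],"spin":0,"jaw":0}
    - {"translation":[-7,-7.3,3],"spin":0,"jaw":0}
    - {"translation":[-7,-7.3,6],"spin":0,"jaw":0}
    - {"translation":[-7,-7.3,9],"spin":0,"jaw":0}

```text
time: 33.6
tool_pos: [0.5015, -0.2526, 0.0121]
tool_rot: [-3.142, -0.001, -0.522]
contact_force: [-0.0, 0.5, -0.0]
opening: 0.0029
grip_force: 0.0
```

```bash
python3 -c "
from h import *
s=where()
im,P,c,T=shot('wrist','pics/w10.png')"
```

```text
t 33.6 jig [-162.5  -49.5] z 12.1 yaw -29.94 F [-0.   0.5 -0. ] op 2.9 grip 0.0
```

View pics/w10.png

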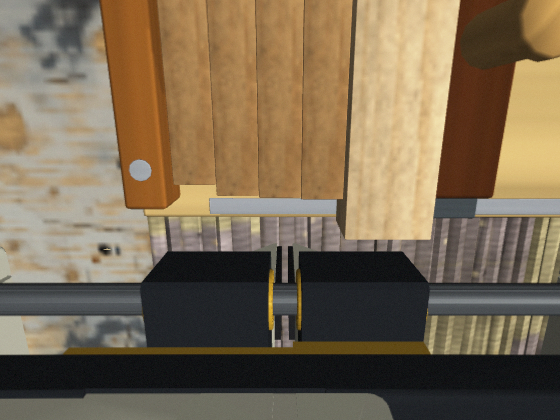

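All strips stand side by side, with B, C, A about 4 mm short of the fence (near ends at rows 194–198 against J's 184). Pushing on C and A.

>>> send_rows:
  targets:
    - {"translation":[0.6,0,0],"spin":0,"jaw":0}
    - {"translation":[1.2,0,0],"spin":0,"jaw":0}
    - {"translation":[1.8,0,0],"spin":0,"jaw":0}
    - {"translation":[2.3,0,0],"spin":0,"jaw":0}
    - {"translation":[2.6,0,0],"spin":0,"jaw":0}

```text
time: 34.15
tool_pos: [0.5246, -0.267, 0.0137]
tool_rot: [3.141, -0.001, -0.523]
contact_force: [-1.5, 0.5, 1.2]
opening: 0.0004
grip_force: 0.6
```

>>> send_rows:
  targets:
    - {"translation":[0.15,0,0],"spin":0,"jaw":0}
    - {"translation":[0.3,0,0],"spin":0,"jaw":0}
    - {"translation":[0.4,0,0],"spin":0,"jaw":0}
    - {"translation":[0.5,0,0],"spin":0,"jaw":0}
    - {"translation":[0.5,0,0],"spin":0,"jaw":0}

```text
time: 34.65
tool_pos: [0.5282, -0.269, 0.0127]
tool_rot: [3.142, -0.0, -0.523]
contact_force: [-0.9, -1.1, 0.8]
opening: 0.0008
grip_force: 0.3
```

>>> send_rows:
  targets:
    - {"translation":[0.1,0,0],"spin":0,"jaw":0}
    - {"translation":[0.2,0,0],"spin":0,"jaw":0}
    - {"translation":[0.2,0,0],"spin":0,"jaw":0}
    - {"translation":[0.2,0,0],"spin":0,"jaw":0}
    - {"translation":[0.2,0,0],"spin":0,"jaw":0}

```text
time: 35.15
tool_pos: [0.5285, -0.2691, 0.0125]
tool_rot: [3.142, 0.004, -0.523]
contact_force: [-5.7, 2.8, 4.8]
opening: 0.0005
grip_force: 3.3
```

```bash
python3 -c "
from h import *
s=where()"
```

```text
t 35.15 jig [-130.9  -50.3] z 12.5 yaw -29.98 F [-5.7  2.8  4.8] op 0.5 grip 3.3
```

>>> send_rows:
  targets:
    - {"translation":[-1.2,0,0],"spin":0,"jaw":0}
    - {"translation":[-1.2,-1.4,0],"spin":0,"jaw":0}
    - {"translation":[-1.2,-2.7,0],"spin":0,"jaw":0}
    - {"translation":[-1.2,-2.7,0],"spin":0,"jaw":0}
    - {"translation":[-0.9,-2.7,0],"spin":0,"jaw":0}

```text
time: 35.65
tool_pos: [0.5362, -0.2415, 0.0127]
tool_rot: [3.141, -0.0, -0.522]
contact_force: [-0.5, -0.5, 0.2]
opening: 0.0006
grip_force: 0.0
```

>>> send_rows:
  targets:
    - {"translation":[0.2,0,0],"spin":0,"jaw":0}
    - {"translation":[0.4,0,0],"spin":0,"jaw":0}
    - {"translation":[0.6,0,0],"spin":0,"jaw":0}
    - {"translation":[0.8,0,0],"spin":0,"jaw":0}
    - {"translation":[0.9,0,0],"spin":0,"jaw":0}

```text
time: 36.15
tool_pos: [0.5419, -0.246, 0.0125]
tool_rot: [3.141, 0.004, -0.524]
contact_force: [-6.6, 2.9, 5.3]
opening: 0.0001
grip_force: 4.0
```

```bash
python3 -c "
from h import *
s=where()"
```

```text
t 36.15 jig [-130.9  -23.6] z 12.5 yaw -30.0 F [-6.6  2.9  5.3] op 0.1 grip 4.0
```

>>> send_rows:
  targets:
    - {"translation":[-3.1,0,0],"spin":0,"jaw":0}
    - {"translation":[-3.1,2,0],"spin":0,"jaw":0}
    - {"translation":[-3.1,5,0],"spin":0,"jaw":0}
    - {"translation":[-3.1,6.8,0],"spin":0,"jaw":0}
    - {"translation":[-3.1,6.8,0],"spin":0,"jaw":0}

```text
time: 36.65
tool_pos: [0.4818, -0.2922, 0.0129]
tool_rot: [3.141, -0.001, -0.526]
contact_force: [-0.2, 0.1, -0.8]
opening: 0.0001
grip_force: 0.0
```

>>> send_rows:
  targets:
    - {"translation":[0.4,0,0],"spin":0,"jaw":0}
    - {"translation":[0.8,0,0],"spin":0,"jaw":0}
    - {"translation":[1.1,0,0],"spin":0,"jaw":0}
    - {"translation":[1.3,0,0],"spin":0,"jaw":0}
    - {"translation":[1.5,0,0],"spin":0,"jaw":0}

```text
time: 37.15
tool_pos: [0.4953, -0.2965, 0.0125]
tool_rot: [-3.141, 0.002, -0.523]
contact_force: [-5.5, 3.2, 3.7]
opening: 0.0005
grip_force: 3.1
```

>>> send_rows:
  targets:
    - {"translation":[0.1,0,0],"spin":0,"jaw":0}
    - {"translation":[0.2,0,0],"spin":0,"jaw":0}
    - {"translation":[0.2,0,0],"spin":0,"jaw":0}
    - {"translation":[0.2,0,0],"spin":0,"jaw":0}
    - {"translation":[0.2,0,0],"spin":0,"jaw":0}

```text
time: 37.65
tool_pos: [0.4952, -0.2965, 0.0124]
tool_rot: [-3.141, 0.006, -0.523]
contact_force: [-7.3, 4.8, 6.0]
opening: 0.0004
grip_force: 4.7
```

```bash
python3 -c "
from h import *
s=where()"
```

```text
t 37.65 jig [-146.   -90.7] z 12.4 yaw -29.95 F [-7.3  4.8  6. ] op 0.4 grip 4.7
```

>>> send_rows:
  targets:
    - {"translation":[-1,0,0],"spin":0,"jaw":0}
    - {"translation":[-1,0,-4],"spin":0,"jaw":0.5}
    - {"translation":[0,1,-8],"spin":0,"jaw":0.5}
    - {"translation":[4,3.3,-9],"spin":0,"jaw":0.5}
    - {"translation":[8.3,3.3,-9],"spin":0,"jaw":0.5}

```text
time: 38.15
tool_pos: [0.5537, -0.372, 0.1068]
tool_rot: [3.139, -0.007, -0.525]
contact_force: [1.3, -0.6, 0.1]
opening: 0.0279
grip_force: 0.0
```

>>> send_rows:
  targets:
    - {"translation":[0,0,0],"spin":0,"jaw":0.5}
    - {"translation":[0,0,0],"spin":0,"jaw":0.5}
    - {"translation":[0,0,2.5],"spin":0,"jaw":0.5}
    - {"translation":[0,0,5],"spin":0,"jaw":0.5}
    - {"translation":[0,0,5.8],"spin":0,"jaw":0.5}

```text
time: 38.65
tool_pos: [0.5505, -0.3663, 0.0419]
tool_rot: [-3.141, 0.006, -0.523]
contact_force: [-0.7, 0.4, 0.3]
opening: 0.0459
grip_force: 0.0
```

>>> send_rows:
  targets:
    - {"translation":[0,0,0],"spin":0,"jaw":0.1}
    - {"translation":[0,0,0],"spin":0,"jaw":0.1}
    - {"translation":[0,0,0],"spin":0,"jaw":0.1}
    - {"translation":[0,0,0],"spin":0,"jaw":0.1}
    - {"translation":[0,0,0],"spin":0,"jaw":0.1}

```text
time: 39.15
tool_pos: [0.5533, -0.3689, 0.0462]
tool_rot: [3.141, -0.002, -0.523]
contact_force: [0.5, 1.5, 6.5]
opening: 0.0201
grip_force: 25.0
```

>>> send_rows:
  targets:
    - {"translation":[0,-0.1,0],"spin":0,"jaw":0.1}
    - {"translation":[0,-0.2,0],"spin":0,"jaw":0.1}
    - {"translation":[0,-0.3,0],"spin":0,"jaw":0.1}
    - {"translation":[0,-0.3,0],"spin":0,"jaw":0.1}
    - {"translation":[0,-0.3,0],"spin":0,"jaw":0.1}

```text
time: 39.65
tool_pos: [0.5542, -0.3674, 0.0462]
tool_rot: [3.14, -0.002, -0.524]
contact_force: [-2.8, -3.0, 6.3]
opening: 0.0201
grip_force: 25.0
```

```bash
python3 -c "
from h import *
s=where()"
```

```text
t 39.65 jig [ -59.5 -122.6] z 46.2 yaw -30.0 F [-2.8 -3.   6.3] op 20.1 grip 25.0
```

>>> send_rows:
  targets:
    - {"translation":[0,-0.1,0],"spin":0,"jaw":0.1}
    - {"translation":[0,-0.2,0],"spin":0,"jaw":0.1}
    - {"translation":[0,-0.2,0],"spin":0,"jaw":0.1}
    - {"translation":[0,-0.2,0],"spin":0,"jaw":0.1}
    - {"translation":[0,-0.2,0],"spin":0,"jaw":0.1}

```text
time: 40.15
tool_pos: [0.5549, -0.3661, 0.0462]
tool_rot: [3.139, -0.002, -0.524]
contact_force: [-3.5, -3.4, 5.4]
opening: 0.0205
grip_force: 25.0
```

```bash
python3 -c "
from h import *
s=where()"
```

```text
t 40.15 jig [ -59.5 -121.1] z 46.2 yaw -30.0 F [-3.5 -3.4  5.4] op 20.5 grip 25.0
```

>>> send_rows:
  targets:
    - {"translation":[0,-0.1,0],"spin":0,"jaw":0.1}
    - {"translation":[0,-0.2,0],"spin":0,"jaw":0.1}
    - {"translation":[0,-0.2,0],"spin":0,"jaw":0.1}
    - {"translation":[0,-0.2,0],"spin":0,"jaw":0.1}
    - {"translation":[0,-0.2,0],"spin":0,"jaw":0.1}

```text
time: 40.65
tool_pos: [0.5549, -0.3661, 0.0462]
tool_rot: [3.137, -0.002, -0.524]
contact_force: [-7.2, -9.4, 5.6]
opening: 0.02
grip_force: 25.0
```

```bash
python3 -c "
from h import *
s=where()"
```

```text
t 40.65 jig [ -59.5 -121.1] z 46.2 yaw -30.02 F [-7.2 -9.4  5.6] op 20.0 grip 25.0
```

The jaw is firmly home (no motion at 12 N). Relaxing, releasing, backing away and inspecting.

>>> send_rows:
  targets:
    - {"translation":[0,0.2,0],"spin":0,"jaw":0.1}
    - {"translation":[0,0.2,0],"spin":0,"jaw":0.5}
    - {"translation":[0,0.2,0],"spin":0,"jaw":0.5}
    - {"translation":[0,0.2,0],"spin":0,"jaw":0.5}
    - {"translation":[0,0.2,-3],"spin":0,"jaw":0.5}

```text
time: 41.15
tool_pos: [0.5529, -0.362, 0.0704]
tool_rot: [-3.14, 0.009, -0.523]
contact_force: [0.2, -0.3, -0.5]
opening: 0.0447
grip_force: 0.0
```

>>> send_rows:
  targets:
    - {"translation":[0,0,-5],"spin":0,"jaw":0.5}
    - {"translation":[-4,-2,-9],"spin":0,"jaw":0.5}
    - {"translation":[-8,-4,-13],"spin":0,"jaw":0.5}
    - {"translation":[-9,-6,-17],"spin":0,"jaw":0.5}
    - {"translation":[-9,-6,-18],"spin":0,"jaw":0.5}

```text
time: 41.65
tool_pos: [0.5073, -0.2649, 0.2586]
tool_rot: [-3.141, -0.004, -0.522]
contact_force: [-0.3, -0.4, 0.3]
opening: 0.0459
grip_force: 0.0
```

```bash
python3 -c "
from h import *
s=where();prof(4,-140,-100,-15,zmax=60,step=3)
im,P,c,T=shot('wrist','pics/w11.png')
print(find(im,P,(-67,-91),.0345,rad=75,dz=.003,sat=(30,190)))
J=tojig(P.reshape(-1,3)*1000);Z=P.reshape(-1,3)[:,2]*1000
for y,z in((-10,26.8),(-28,26.8),(-46,26.8),(-64,26.8),(-91,34.8),(-122,31)):
  k=(abs(J[:,1]-y)<5)&(abs(Z-z)<2.5);print(y,np.round([np.percentile(J[k,0],1),np.percentile(J[k,0],99)],1))
"
```

```text
t 41.65 jig [-151.3  -57.3] z 258.6 yaw -29.88 F [-0.3 -0.4  0.3] op 45.9 grip 0.0
[(4, 30.7), (1, 30.0), (-2, 26.8), (-5, 26.9), (-8, 26.8), (-11, 26.8), (-14, 26.8), (-17, 26.8), (-20, 26.9), (-23, 26.8), (-26, 26.8), (-29, 26.8), (-32, 26.8), (-35, 26.7), (-38, 26.9), (-41, 27.0), (-44, 26.9), (-47, 26.8), (-50, 26.8), (-53, 26.7), (-56, 26.9), (-59, 26.8), (-62, 26.9), (-65, 26.9), (-68, 27.0), (-71, 26.9), (-74, 34.8), (-77, 34.8), (-80, 34.8), (-83, 34.9), (-86, 34.8), (-89, 34.8), (-92, 34.8), (-95, 34.9), (-98, 34.8), (-101, 34.8), (-104, 34.8), (-107, 34.7), (-110, 30.9), (-113, 31.1), (-116, 31.1), (-119, 31.0), (-122, 30.9), (-125, 31.1), (-128, 30.9), (-131, 31.0), (-134, 30.2), (-137, 8.8)]
[(array([-66.8, -90. ]), array([ 36.1, 134.4, 149.9]))]
-10 [-118.2    1.1]
-28 [-118.1    0.4]
-46 [-118.1    0.3]
-64 [-118.1    0.5]
-91 [-132.6    0.2]
-122 [-123.    20.4]
```

View pics/w11.png

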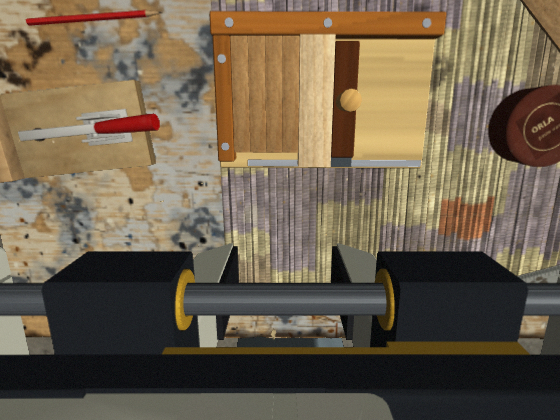

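The row is tight: four strips plus the block (cols 232–335), all ends on the fence line, the jaw touching the block and the tin where it stood. Handing in.

```bash
python3 -c "
from h import *
print(job.hand_in())"
```

```text
the job is handed in; nothing more can be done
None
```

The lay-up is finished and handed in, with no verdict shown: four strips and the wide block sit flush from the side stop with their ends home on the fence, the jaw is snug, and the wax tin was not touched; one strip tipped up during placing but dropped back flat.

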